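Lock the tumbler drum and charge it with ball knobs

ROBOT

A 7-joint arm with a two-finger parallel gripper is mounted at the origin on the work surface. World frame = base frame: x ahead of the robot, y to its left, z up, the work surface at z = 0. Lengths are in m, angles in rad, forces in N, time in s.
With the tool pointing down it reaches from about 0.4 to 0.85 m from the base axis. Payload 4.5 kg.
Tool frame: the origin (TCP) lies midway between the tips of the shut fingers; the grasp point (between the pads) lies 19 mm behind it; z points along the fingers, y is the line along which they close (so a half turn about z gives the same grasp; the last joint's range is limited). The gripper opens to 88 mm and grips with 3 to 60 N. Pads are 18 mm wide; open, the fingers measure 123 mm over their backs; the gripper's body (75 mm by 187 mm) begins 45 mm behind the grasp point.
Start: joints at [-1.185, 0.689, -0.195, 1.565, 0.157, 0.902, -0.215], TCP at [0.215, 0.587, 0.239] pointing down, gripper open.
Joint ranges: [-3.01, 3.01], [-0.46, 2.08], [-1.47, 1.51], [0.13, 2.56], [-1, 4.14], [0.04, 2.09], [-2.66, 2.66]. Speed limits (rad/s): [2.57, 2.57, 3.14, 3.14, 3.14, 3.14, 3.14].

INTERFACE

Orientations are given as a unit quaternion [x, y, z, w].
In Python, from plant import r gives the robot as it stands.
- The arm moves only by the tool move_arm, never from a script. Its argument "targets" is a list that holds one entry, the list of rows, each a list of 7 numbers: the opening, from 0 (shut) to 1 (fully open), then the shift along the tool's x, y, z in mm, then the turn, a rotation vector about the tool's x, y, z in degrees. In form: [[[claw, dx, dy, dz, ax, ay, az], ...]]. A call has 1 to 10 rows; each row is the pose to reach, as a shift and turn from the pose commanded when the call began, along the tool's axes at that moment; what a row does not reach only later rows make up. A row lasts 1/8 s, in which the tool goes at most 62.5 mm and 10.7 degrees, less where a joint would pass 70% of its speed; a pose out of reach is approached as far as the arm can. A call with a gripper value outside its range is refused whole. The fingers move at their own pace and stop on an object; "newtons" is the grip in N (left out, the last holds). Time passes only in rows, so rows that repeat a pose let the fingers close. It gives the time, the measured TCP pose, the force, the opening and the grip force at its end, in the units of the state.
- r.get_state(): the state, without advancing time (a new reading comes with each control period).
- r.snapshot(name): name is "scene" or "side" or "wrist"; returns the picture (480x640x3 uint8, red, green, blue); there is no depth.
- r.camera_info(name): a dict with "fx", "fy", "cx", "cy" (pixels), "R" (3x3) and "t" (3): a world point X has camera coordinates R X + t. Camera axes: x right, y down, z forward; pixel columns grow to the right and rows downward; lengths in m; the calibration is good to about 2 mm. The wrist camera is an equidistant fisheye: a pixel r from the principal point sees the ray r / f radians off the axis. A picture is of the moment at which its call begins: read the wrist's pose just before it. camera_info takes no time and is no camera call; for the wrist camera it gives the pose at the moment of the call.
- r.finish_job(): hands the job in; it is judged then, once.
The state is a dict: "clock": time; "q": joint angles; "qd": joint speeds; "joint_torque": joint torques, N m; "tool_pos": TCP position; "eef_rot": TCP orientation; "contact_force": force on the tool from outside, world axes, zero at the start; "moment": the same for the moment, N m; "opening": opening from 0.0 (shut) to 1.0 (fully open); "finger_force": force on a finger pad.
Only numpy, scipy, OpenCV 4.12 (cv2) and the standard library are available. Lean on these libraries where they do the work, as an engineer would, in place of code of your own. Each camera call takes 0.05 s, during which the arm holds its last target. There are 200 camera calls.

TASK

Get the bench tumbler ready for deflashing: first secure its drum by pushing the T-bar lock knob fully in and turning it clockwise fully home, then pour all six moulded ball knobs from the loaded steel cup into the drum. Stand the empty cup back upright on the bench, and leave the spare cup and the jar alone.

Things in the scene. Friction and masses are not known exactly. Their poses are not given: they have to be found in the camera images.
- lock_push (a joint): how far the drum lock's T-bar knob is pressed in along its own leaning axis, m: starts near 0 (out), 0.008 is fully in against a hard stop. Needs a push of about 7 N along the axis; stays where it is left (friction, no spring).
- lock_turn (a joint): angle of the T-bar knob about its own axis, rad; grows clockwise as seen looking down on the knob; hard stop at 1.75 (fully home). Starts between 0.3 and 0.7. About 0.12 N m of friction, stays where it is left. Turning does not draw the knob in: it must be pushed.
- lock_bar (a point): centre of the black T-bar of the drum lock (66 mm long, 16 wide, 26 tall) on the tumbler's right side as seen from the robot; on the turning axis, 11 mm below the bar's top, 15 mm above its underside. z = turning axis, out of the knob, leaning 30 degrees from vertical to that side, away from the drum; x along the bar, y across it. Below it: 32 mm disc, 20 mm stem, 38 mm post.
- tumbler: green bench tumbler fixed to the bench: base 250 x 190 x 35 mm, motor box at the back 135 mm high, dark steel yoke plates 88 mm either side of the drum's middle plane, 175 mm high; origin on the bench under the middle of the yoke; its -x axis is its front, which roughly faces the robot.
- drum_mouth (a point): centre of the open mouth of the tumbler's grey drum, in the rim plane, 200 mm above the bench (front rim 33 mm lower, back rim 33 mm higher). z points out of the mouth along the drum's axis, leaning 25 degrees from vertical to the tumbler's front. Drum: outside diameter 156 mm, inside 148, 125 deep; it does not turn or tip.
- drum_mid (a point): point on the drum's axis, 65 mm below the mouth, same axes as the mouth
- cup: the loaded cup: plain steel cup without handle, 68 mm outside diameter at the rim and 60 mm at the foot, 88 mm tall, wall 3 mm, floor 4 mm, 130 g empty, stands upright on the bench holding the six knobs (they fill about the lower half); origin at the centre of its underside, z up its axis
- cup_rim (a point): centre of the loaded cup's mouth, 88 mm above its underside, z out of the mouth
- spare_cup: a second, identical but empty steel cup, a bystander; origin at the centre of its underside
- jar: closed jar with black cap, 60 mm diameter, 80 mm tall, a bystander; origin at the centre of its underside
- knob0: moulded black ball knob 1 of 6: 24 mm ball with a flush brass insert on one side, 12 g; origin at the ball's centre
- knob1: moulded black ball knob 2 of 6: 24 mm ball with a flush brass insert on one side, 12 g; origin at the ball's centre
- knob2: moulded black ball knob 3 of 6: 24 mm ball with a flush brass insert on one side, 12 g; origin at the ball's centre
- knob3: moulded black ball knob 4 of 6: 24 mm ball with a flush brass insert on one side, 12 g; origin at the ball's centre
- knob4: moulded black ball knob 5 of 6: 24 mm ball with a flush brass insert on one side, 12 g; origin at the ball's centre
- knob5: moulded black ball knob 6 of 6: 24 mm ball with a flush brass insert on one side, 12 g; origin at the ball's centre
There are look-alikes about, which are no part of the job. Leave any blue look-alike of the cup alone.

How it is judged:
On the way, in this order (a step that is already met when the one before it is completed fails the run):
1. the lock knob is pushed fully in (6 mm or more of 8) and turned home (past 1.55 rad of 1.75) (value of joint lock_push above 0.006 m and value of joint lock_turn above 1.55 rad), for 0.2 s.
2. the loaded cup is tipped by 40 degrees or more with its mouth over the drum's mouth (within 130 mm sideways) (angle between cup's own z axis and vertical above 0.7 rad and horizontal distance between cup_rim and drum_mouth below 0.13 m and height (world z) of cup_rim above 0.16 m).
3. all six ball knobs are in the drum (distance between each of knob0, knob1, knob2, knob3, knob4, knob5 and drum_mid below 0.085 m), for 0.1 s.
At the end, for the whole second after the job is handed in: All six ball knobs lie in the drum (within 85 mm of its middle), the lock knob is in by 6 mm or more and turned past 1.55 rad, and the cup stands upright (within 6 degrees) on the bench, at rest; the spare cup and jar are within 30 mm of where they stood (all of step 1 and all of step 3 and angle between cup's own z axis and vertical below 0.1 rad and height (world z) of cup between -0.01 and 0.012 m and linear speed of cup below 0.03 m/s and distance of each of spare_cup, jar from where it was at the start of the episode below 0.03 m); the robot touches nothing.
It fails at once if the spare cup or the jar is pushed 30 mm or more, or tipped over (distance of any of spare_cup, jar from where it was at the start of the episode above 0.03 m or angle between any of spare_cup, jar's own z axis and vertical above 0.6 rad).
It also fails if it takes over 72 s, if anything falls off the work surface, if the arm or the gripper's body presses on something with over 40 N, if the wrist force passes 120 N, or if a joint passes its speed limit or range.

## Working session

There is one attempt and no reset: what is moved stays moved. The work goes in short steps, Python scripts to look and compute and a tool call to move; the robot and the scene stay as the last step left them, time stands still between calls to the robot, and variables do not carry over. Pictures are saved under pics/ and viewed, at most 10 in all, crops included, and the job is handed in when it is done.

Besides the shell and the picture viewer there is one more tool, called after "Call:" as name(argument=value, ...) on one line, values as JSON. move_arm: Moves the arm, as the interface text tells. Its arguments: {"type":"object","properties":{"targets":{"type":"array","items":{"type":"array","items":{"type":"array","items":{"type":"number"}}}},"newtons":{"type":"number"}},"required":["targets"]}

```bash
mkdir -p pics; ls
python3 - <<'E'
from plant import r
import cv2,numpy as np
ims=[]
for n in("scene","side","wrist"):
    im=r.snapshot(n); cv2.imwrite(f"pics/{n}0.png",im[:,:,::-1]); c=r.camera_info(n)
    R=np.array(c["R"]);print(n,c["fx"],c["cx"],c["cy"],"pos",-R.T@np.array(c["t"]),"fwd",R[2])
print(r.get_state())
E
```

```text
pics
scene 567.2598710899246 324.2149331524001 241.46152304002192 pos [1.15726118 0.40843261 1.03157946] fwd [-0.53605759 -0.4544555  -0.71141582]
side 482.06570645866697 316.2843123748625 237.15369623587856 pos [ 0.38653908 -0.87092581  0.89997919] fwd [ 0.11069839  0.69090596 -0.71441922]
wrist 371.64829954431775 322.49886033581095 240.30539416270918 pos [0.14794526 0.61062574 0.38414353] fwd [ 0.25818187 -0.09620614 -0.96129418]
{'clock': 0.15, 'q': array([-1.18525357,  0.6898181 , -0.1945158 ,  1.56607798,  0.15731571,
        0.90251561, -0.21505475]), 'qd': array([-1.40451622e-03, -1.10534285e-03, -1.33307593e-04, -4.83469074e-03,
       -3.00958905e-04, -1.26396731e-03,  5.34986113e-05]), 'joint_torque': array([-1.22681573e-03, -5.27857947e+01, -1.26837965e+00, -1.53583807e+01,
       -5.24920074e-02,  3.97816781e-03,  1.12150233e-04]), 'tool_pos': array([0.21521327, 0.58626908, 0.2380845 ]), 'eef_rot': array([ 1.74912895e-01,  9.84583653e-01, -7.11435586e-04, -6.38686316e-05]), 'contact_force': array([-0.23394908,  0.01958967, -0.2233536 ]), 'moment': array([-0.01548722, -0.00814856,  0.03335109]), 'finger_force': 0.0, 'opening': 0.9998158711678556}
```

View pics/scene0.png

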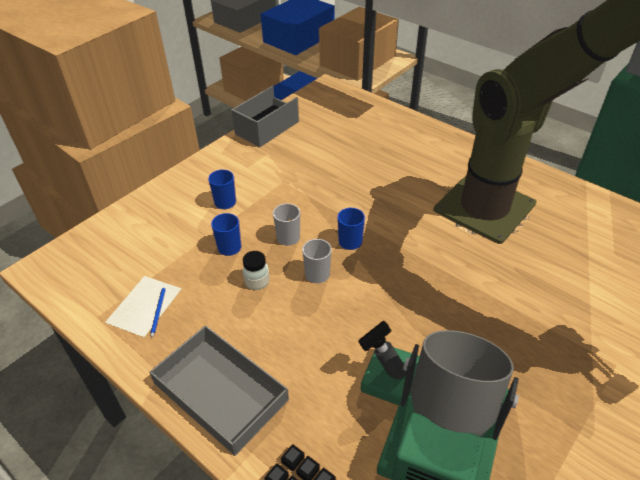

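View pics/side0.png

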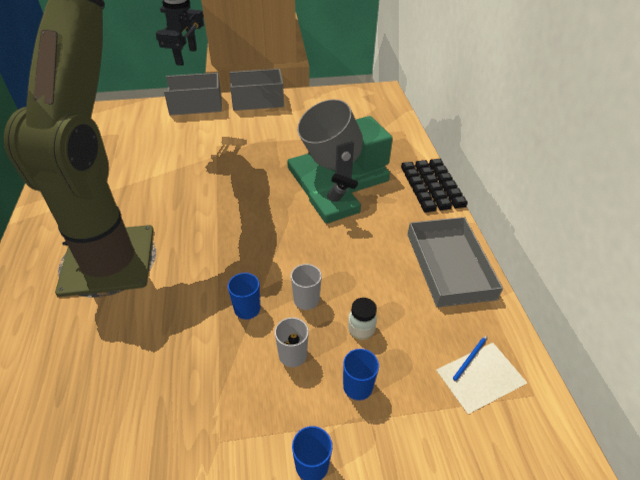

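The candidates for the loaded cup are two grey cups and three blue look-alikes.
- Grey cups: side (292,343) / scene (287,224), and side (306,287) / scene (317,261).
- Blue look-alikes: side (245,296), (360,374), (312,454).

The grey cup at side (292,343) shows a dark knob inside, so I take it as the loaded one. I'll check this in a close crop.

```bash
cat > h.py <<'E'
import numpy as np,cv2
from plant import r
def cam(n):
    c=r.camera_info(n);return c,np.array(c["R"]),np.array(c["t"])
def ray(n,p):
    c,R,t=cam(n);d=R.T@np.array([(p[0]-c["cx"])/c["fx"],(p[1]-c["cy"])/c["fy"],1.]);return -R.T@t,d/np.linalg.norm(d)
def onz(n,p,z):
    o,d=ray(n,p);return o+d*(z-o[2])/d[2]
def tri(a,b):
    (o,d),(p,e)=ray("scene",a),ray("side",b)
    s=np.linalg.lstsq(np.c_[d,-e],p-o,rcond=None)[0];A=o+s[0]*d;B=p+s[1]*e
    return (A+B)/2,np.linalg.norm(A-B)
def proj(n,X):
    c,R,t=cam(n);k=R@np.array(X)+t;return np.array([c["fx"]*k[0]/k[2]+c["cx"],c["fy"]*k[1]/k[2]+c["cy"]])
E
python3 - <<'E'
import cv2,numpy as np
from h import *
a=cv2.imread("pics/scene0.png");b=cv2.imread("pics/side0.png")
def c(im,x,y,w,h):return cv2.resize(im[y:y+h,x:x+w],(400,300),interpolation=cv2.INTER_CUBIC)
cv2.imwrite("pics/c1.png",np.vstack([np.hstack([c(a,260,190,100,100*3//4+25),c(b,240,255,140,105)]) ,np.hstack([c(a,350,310,180,135),c(b,285,90,160,120)])]))
E
```

```text
(no output)
```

View pics/c1.png

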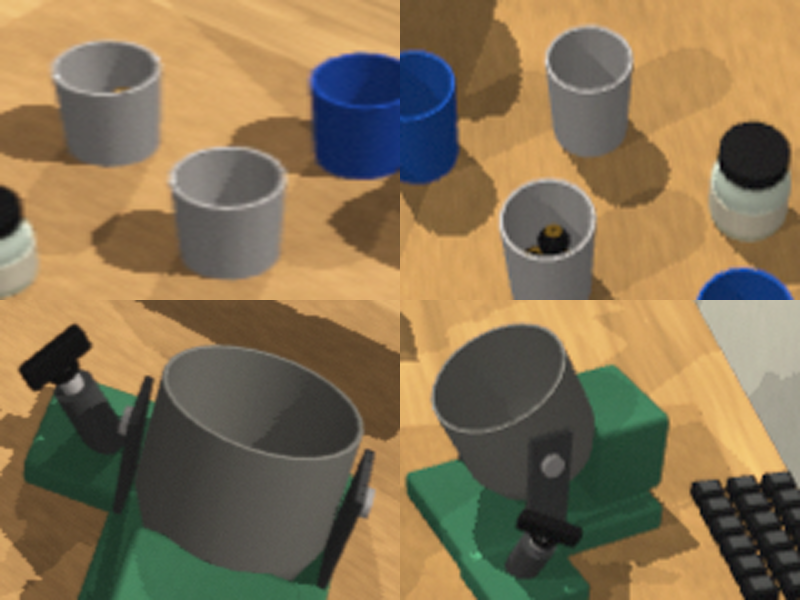

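Crop shows the grey cup at side (291,332) / scene (287,213) holds black knobs with brass inserts, so it is the loaded one. The grey cup at side (306,277) / scene (317,249) is empty. The T-bar is at scene (375,336) / side (345,182), and the drum mouth at scene (467,356) / side (325,121).

Run:
```python
from h import *
np.set_printoptions(precision=4,suppress=True)
for n,a,b in(("cup",(286.8,212.7),(291.5,332)),("spare",(317,249.3),(306.2,276.7)),("drum",(467.5,355.9),(324.6,121.2))):
    print(n,tri(a,b), onz("scene",a,.088),onz("side",b,.088))
print("jarcap",tri((255,259),(363.5,308)))
bx={}
for n,(x,y,w,h) in(("scene",(355,315,45,40)),("side",(325,165,40,35))):
    im=cv2.imread(f"pics/{n}0.png")[y:y+h,x:x+w]
    m=(im.max(2)<38).astype(np.uint8)
    k,l,s,cc=cv2.connectedComponentsWithStats(m);i=1+s[1:,4].argmax()
    pts=np.argwhere(l==i)[:,::-1]+[x,y]; rc=cv2.minAreaRect(pts.astype(np.float32))
    bx[n]=rc[0];print(n,s[i],cc[i]+[x,y],rc)
    print('\n'.join(''.join('#' if v else '.' for v in row) for row in (l==i)))
print(tri(bx["scene"],bx["side"]))
```

```text
cup (array([ 0.4243, -0.3339,  0.0823]), np.float64(0.0008711251413747325)) [ 0.4282 -0.3294  0.088 ] [ 0.4243 -0.338   0.088 ]
spare (array([ 0.4724, -0.1956,  0.0811]), np.float64(0.0018680241994349536)) [ 0.4763 -0.1909  0.088 ] [ 0.4724 -0.2019  0.088 ]
drum (array([0.5832, 0.2419, 0.193 ]), np.float64(0.0022640203923790275)) [0.5099 0.2215 0.088 ] [0.6132 0.4056 0.088 ]
jarcap (array([ 0.5808, -0.2911,  0.0733]), np.float64(0.0014384929497239156))
scene [  4   7  31  28 452] [374.9757 336.5819] ((376.09759521484375, 337.6219787597656), (17.335289001464844, 32.48414611816406), 51.34019470214844)
.............................................
.............................................
.............................................
.............................................
.............................................
.............................................
.............................................
...........................###...............
..........................#####..............
.........................#######.............
.......................#########.
[... 2299 characters left out ...]
#########.......
.............####.##############........
..............###..############.........
...............########..######.........
................#####.......##..........
..................##....................
........................................
........................................
........................................
........................................
........................................
........................................
........................................
........................................
........................................
........................................
(array([0.6065, 0.07  , 0.1177]), np.float64(0.0006752937363672919))
```

```bash
cat >> h.py <<'E'
from scipy.spatial.transform import Rotation as Ro
np.set_printoptions(precision=3,suppress=True)
def goal(pos,R,via=None):
    "shift mm / rotvec deg in present tool frame; R columns = tool axes"
    s=r.get_state();T=Ro.from_quat(s["eef_rot"])
    print("shift",(T.inv().apply(np.array(pos)-s["tool_pos"])*1e3).round(1),"rot",np.degrees((T.inv()*Ro.from_matrix(R)).as_rotvec()).round(1))
def frame(z,y):
    z=np.array(z,float);z/=np.linalg.norm(z);y=np.array(y,float);y-=z*(y@z);y/=np.linalg.norm(y);return np.c_[np.cross(y,z),y,z]
E
python3 - <<'E'
from h import *
for n,a,b in(("bar far end",(387,326),(333.5,177)),("bar near end",(361,345),(356,187)),("bolt R",(406.3,364.9),(346,156)),("blue1",(351,214),(244,282)),("blue2",(227,222),(360.5,360)),("blue3",(222,176),(313,438))):
    print(n,*tri(a,b))
# box edges of green base/motor: rim points front-low / back-high, side yoke
for n,z in(("scene",.035),("side",.035)):
    im=cv2.imread(f"pics/{n}0.png");hsv=cv2.cvtColor(im,cv2.COLOR_BGR2HSV)
    x,y,w,h=(340,310,180,170) if n=="scene" else (280,110,115,115)
    m=cv2.inRange(hsv[y:y+h,x:x+w],(60,90,30),(90,255,255))
    c=max(cv2.findContours(m,0,2)[0],key=cv2.contourArea);p=cv2.approxPolyDP(c,3,True)[:,0]+[x,y]
    print(n,[(tuple(q.tolist()),onz(n,q,z)[:2].round(3).tolist()) for q in p])
E
```

```text
bar far end [0.581 0.076 0.133] 0.000814159580181799
bar near end [0.635 0.055 0.111] 0.001655790667035464
bolt R [0.629 0.155 0.135] 0.0018041270856220613
blue1 [ 0.337 -0.201  0.093] 0.001529686388817144
blue2 [ 0.546 -0.419  0.089] 0.0008255617547660943
blue3 [ 0.436 -0.553  0.094] 3.988724945213812e-05
scene [((374, 354), [0.592, 0.06]), ((362, 390), [0.674, 0.091]), ((399, 405), [0.654, 0.165]), ((378, 472), [0.785, 0.21]), ((392, 479), [0.779, 0.236]), ((408, 479), [0.761, 0.258]), ((406, 475), [0.758, 0.251]), ((420, 479), [0.748, 0.274]), ((407, 471), [0.751, 0.249]), ((433, 479), [0.733, 0.291]), ((409, 470), [0.747, 0.25]), ((409, 466), [0.741, 0.246]), ((440, 479), [0.726, 0.301]), ((488, 479), [0.672, 0.365]), ((496, 442), [0.603, 0.344]), ((492, 438), [0.601, 0.335]), ((494, 425), [0.575, 0.325]), ((481, 437), [0.612, 0.318]), ((446, 430), [0.641, 0.261]), ((415, 413), [0.649, 0.198]), ((409, 393), [0.621, 0.166]), ((402, 407), [0.654, 0.172]), ((399, 404), [0.653, 0.164]), ((404, 377), [0.597, 0.138]), ((391, 378), [0.616, 0.12])]
side [((371, 117), [0.785, 0.493]), ((356, 120), [0.732, 0.482]), ((363, 135), [0.736, 0.393]), ((362, 151), [0.714, 0.309]), ((352, 169), [0.666, 0.226]), ((352, 178), [0.657, 0.185]), ((358, 183), [0.669, 0.16]), ((354, 189), [0.653, 0.136]), ((348, 187), [0.638, 0.147]), ((339, 201), [0.602, 0.092]), ((326, 198), [0.569, 0.11]), ((333, 183), [0.6, 0.17]), ((333, 170), [0.61, 0.229]), ((319, 166), [0.573, 0.254]), ((309, 154), [0.552, 0.316]), ((288, 160), [0.486, 0.295]), ((289, 168), [0.484, 0.256]), ((326, 222), [0.554, 0.016]), ((359, 211), [0.647, 0.045]), ((359, 203), [0.654, 0.077]), ((351, 194), [0.64, 0.116]), ((353, 190), [0.649, 0.132]), ((388, 178), [0.759, 0.17]), ((383, 165), [0.76, 0.232]), ((388, 160), [0.781, 0.253]), ((391, 138), [0.82, 0.364])]
```

```bash
cat >> h.py <<'E'
yaw=np.radians(17);xt=np.array([np.cos(yaw),np.sin(yaw),0]);yt=np.array([-np.sin(yaw),np.cos(yaw),0])
a=-.5*yt+np.array([0,0,np.cos(np.pi/6)]);bar=np.array([.608,.067,.123])
E
python3 - <<'E'
from h import *
F=frame(-a,[.464,.804,.367]);print(F)
goal(bar+.11*a,F)
E
```

```text
[[-0.873  0.465 -0.146]
 [ 0.349  0.806  0.478]
 [ 0.34   0.367 -0.866]]
shift [-580.8 -396.    20.5] rot [-23.1  19.3   5.6]
```

Call:
move_arm(targets=[[[1,-20,-10,-110,0,0,0],[1,-60,-40,-120,-2,2,0],[1,-110,-75,-120,-4,4,1],[1,-160,-110,-120,-8,6,2],[1,-210,-145,-120,-10,8,3],[1,-260,-180,-120,-12,10,3],[1,-310,-215,-120,-15,12,4],[1,-360,-250,-120,-17,14,4],[1,-410,-280,-120,-19,16,5],[1,-460,-315,-120,-21,18,5]]])

```text
clock: 1.4
tool_pos: [0.5385, 0.1323, 0.3588]
eef_rot: [0.212, 0.947, 0.207, -0.122]
contact_force: [0.8, 0.5, 0.3]
opening: 1.004
finger_force: 0.0
```

Run:
```python
from h import *
F=frame(-a,[.464,.804,.367])
s=r.get_state();print(s["q"],s["tool_pos"],s["contact_force"])
goal(bar+.11*a,F)
```

```text
[ 0.162  0.561 -0.375  1.573 -0.314  1.132  1.11 ] [0.538 0.132 0.359] [0.821 0.516 0.254]
shift [-161.6 -106.3   59.9] rot [-1.9  1.2  0.5]
```

Call:
move_arm(targets=[[[1,-60,-40,0,-1,0,0],[1,-110,-75,15,-1,1,0],[1,-145,-95,40,-2,1,0],[1,-161,-106,60,-2,1,0],[1,-161,-106,60,-2,1,0],[1,-161,-106,60,-2,1,0]]])

```text
clock: 2.15
tool_pos: [0.623, 0.0175, 0.2199]
eef_rot: [0.212, 0.943, 0.225, -0.125]
contact_force: [0.1, 0.0, 0.8]
opening: 1.001
finger_force: 0.0
```

Run:
```python
from h import *
s=r.get_state();print(s["q"],s["tool_pos"],s["contact_force"])
im=r.snapshot("wrist");cv2.imwrite("pics/w1.png",im[:,:,::-1])
c,R,t=cam("wrist")
def pw(X):
    k=R@X+t;th=np.arctan2(np.hypot(k[0],k[1]),k[2]);u=k[:2]/np.hypot(k[0],k[1])*th*c["fx"];return u+[c["cx"],c["cy"]]
d=np.array([.87,-.34,-.355]);print(pw(bar),pw(bar+.011*a+.033*d),pw(bar+.011*a-.033*d))
```

```text
[ 0.307  0.852 -0.345  1.423 -0.26   1.093  1.323] [0.623 0.018 0.22 ] [0.127 0.016 0.785]
[319.107 240.324] [318.634 288.376] [319.381 197.671]
```

View pics/w1.png

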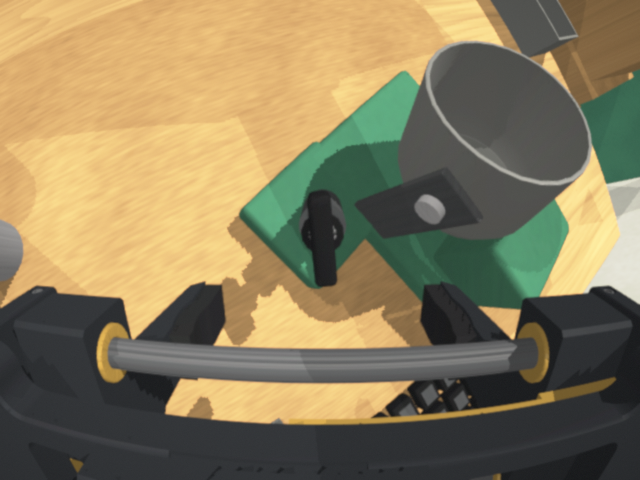

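The wrist view shows the T-bar from (319,192) to (326,285), about 4° and 2 px off the prediction. I'll correct for that and descend.

Call:
move_arm(targets=[[[1,1,1,50,0,0,-4],[1,2,1.5,95,0,0,-4],[1,2,1.5,112,0,0,-4],[1,2,1.5,118,0,0,-4],[1,2,1.5,118,0,0,-4],[0,2,1.5,118,0,0,-4],[0,2,1.5,118,0,0,-4],[0,2,1.5,118,0,0,-4],[0,2,1.5,118,0,0,-4],[0,2,1.5,118,0,0,-4]]], newtons=45)

```text
clock: 3.45
tool_pos: [0.605, 0.0745, 0.1174]
eef_rot: [0.18, 0.95, 0.228, -0.118]
contact_force: [-0.1, 0.4, 0.4]
opening: 0.459
finger_force: 0.0
```

Call:
move_arm(targets=[[[0,0,0,0,0,0,0],[0,0,0,0,0,0,0],[0,0,0,0,0,0,0],[0,0,0,0,0,0,0],[0,0,0,0,0,0,0]]])

```text
clock: 4.08
tool_pos: [0.6052, 0.0741, 0.1175]
eef_rot: [0.18, 0.95, 0.228, -0.118]
contact_force: [0.7, -1.9, 2.3]
opening: 0.177
finger_force: 45.2
```

Call:
move_arm(targets=[[[0,0,0,3,0,0,0],[0,0,0,5,0,0,0],[0,0,0,7,0,0,0],[0,0,0,8,0,0,0],[0,0,0,8,0,0,0]]])

```text
clock: 4.7
tool_pos: [0.6042, 0.0776, 0.111]
eef_rot: [0.18, 0.95, 0.228, -0.118]
contact_force: [-1.2, -6.8, 10.0]
opening: 0.178
finger_force: 46.3
```

Call:
move_arm(targets=[[[0,0,0,1,0,0,0],[0,0,0,2,0,0,0],[0,0,0,3,0,0,0],[0,0,0,3,0,0,0]]])

```text
clock: 5.2
tool_pos: [0.6042, 0.0777, 0.1108]
eef_rot: [0.18, 0.95, 0.228, -0.117]
contact_force: [-3.8, -13.0, 24.1]
opening: 0.178
finger_force: 49.5
```

Call:
move_arm(targets=[[[0,0,0,-1,0,0,7],[0,0,0,-1,0,0,14],[0,0,0,-1,0,0,21],[0,0,0,-1,0,0,28],[0,0,0,-1,0,0,35],[0,0,0,-1,0,0,42],[0,0,0,-1,0,0,49],[0,0,0,-1,0,0,55],[0,0,0,-1,0,0,60],[0,0,0,-1,0,0,60]]])

```text
clock: 6.45
tool_pos: [0.6049, 0.0782, 0.1111]
eef_rot: [0.631, 0.732, 0.14, -0.215]
contact_force: [-0.6, -8.2, 19.6]
opening: 0.178
finger_force: 47.6
```

Run:
```python
from h import *
s=r.get_state();R0=Ro.from_quat([0.18,0.95,0.228,-0.117]);T=Ro.from_quat(s["eef_rot"])
print(s["q"],np.degrees((R0.inv()*T).as_rotvec()),T.inv().apply(s["moment"]),T.inv().apply(s["contact_force"]))
```

```text
[ 0.092  0.944 -0.085  1.587 -0.564  0.872  0.61 ] [-0.112  0.004 60.002] [ 0.955 -0.096  0.027] [  2.643  -3.282 -20.879]
```

Call:
move_arm(targets=[[[0,0,0,0,0,0,5],[0,0,0,0,0,0,10],[0,0,0,0,0,0,14],[0,0,0,0,0,0,17],[0,0,0,0,0,0,17]]])

```text
clock: 7.08
tool_pos: [0.6052, 0.0779, 0.1109]
eef_rot: [0.73, 0.633, 0.107, -0.232]
contact_force: [-0.6, -10.0, 16.7]
opening: 0.196
finger_force: 59.7
```

Run:
```python
from h import *
s=r.get_state();R0=Ro.from_quat([0.18,0.95,0.228,-0.117]);T=Ro.from_quat(s["eef_rot"])
print(s["q"],np.degrees((R0.inv()*T).as_rotvec()),T.inv().apply(s["moment"]),T.inv().apply(s["contact_force"]))
```

```text
[ 0.049  0.944 -0.003  1.589 -0.636  0.899  0.381] [-0.058 -0.09  76.651] [ 0.686 -0.627 -1.534] [ -1.315  -3.099 -19.136]
```

Stop felt: the moment is 1.5 N m and the pads are being forced apart. Back off slightly, release and retreat.

Call:
move_arm(targets=[[[0,0,0,-2,0,0,-2],[0.6,0,0,-2,0,0,-2],[1,0,0,-2,0,0,-2],[1,0,0,-2,0,0,-2],[1,0,0,-2,0,0,-2],[1,0,0,-40,0,0,-2],[1,0,0,-90,0,0,-2],[1,0,0,-120,0,0,-2],[1,0,0,-120,0,0,-2]]])

```text
clock: 8.2
tool_pos: [0.6217, 0.021, 0.2142]
eef_rot: [0.721, 0.644, 0.111, -0.231]
contact_force: [-0.5, -0.8, -0.1]
opening: 0.996
finger_force: 0.0
```

Run:
```python
from h import *
s=r.get_state();print(s["q"],s["tool_pos"],Ro.from_quat(s["eef_rot"]).as_matrix(),s["contact_force"],s["opening"])
im=r.snapshot("wrist");cv2.imwrite("pics/w2.png",im[:,:,::-1])
```

```text
[ 0.108  0.839  0.046  1.451 -0.556  1.15   0.338] [0.622 0.021 0.214] [[ 0.146  0.979 -0.138]
 [ 0.877 -0.064  0.476]
 [ 0.457 -0.191 -0.869]] [-0.455 -0.769 -0.11 ] 0.9964327605273784
```

View pics/w2.png

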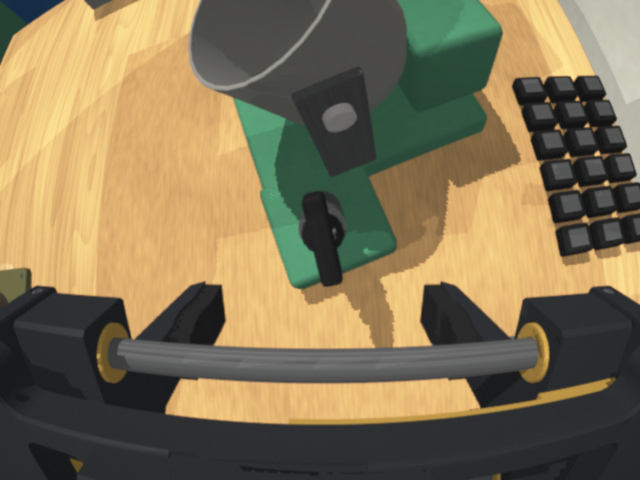

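The bar now lies crosswise at (315,195)–(333,285), about 70° from where it started, and it was driven onto the stop. The lock is home. Next, the cup.

```bash
cat >> h.py <<'E'
cup=np.array([.426,-.334,0])
def tool(head,down,sgn=1):
    h,d=np.radians([head,down]);H=np.array([np.cos(h),np.sin(h),0])
    return frame(np.cos(d)*H-np.array([0,0,np.sin(d)]),sgn*np.array([-H[1],H[0],0]))
E
python3 - <<'E'
from h import *
F=tool(-85,45);G=cup+[0,0,.068]
tcp=G+F[:,2]*.019
goal(tcp-F[:,2]*.16+[0,0,.06],F);print(tcp,F)
E
```

```text
shift [-248.4 -185.7 -106.7] rot [-13.2 -73.3  -7.3]
[ 0.427 -0.347  0.055] [[-0.062  0.996  0.062]
 [ 0.704  0.087 -0.704]
 [-0.707  0.    -0.707]]
```

Call:
move_arm(targets=[[[1,-25,-20,-40,-1,-7,-1],[1,-50,-37,-80,-3,-15,-1.5],[1,-75,-55,-100,-4,-22,-2],[1,-100,-75,-120,-5,-29,-3],[1,-125,-93,-130,-7,-37,-4],[1,-150,-110,-130,-8,-44,-4.5],[1,-175,-130,-125,-9,-51,-5],[1,-200,-150,-120,-11,-59,-6],[1,-225,-170,-110,-12,-66,-6.5],[1,-248,-186,-107,-13,-73,-7]]])

```text
clock: 9.5
tool_pos: [0.4148, -0.2331, 0.2278]
eef_rot: [0.625, 0.681, -0.262, 0.278]
contact_force: [44.6, 13.9, -18.7]
opening: 1.001
finger_force: 0.0
```

Run:
```python
from h import *
F=tool(-85,45);G=cup+[0,0,.068]
tcp=G+F[:,2]*.019
s=r.get_state();print(s["q"],s["tool_pos"])
goal(tcp-F[:,2]*.16+[0,0,.06],F)
```

```text
[-0.643  0.92   1.029  2.356  0.506  0.042 -0.335] [ 0.415 -0.233  0.228]
shift [-1.2  2.3  1.3] rot [-0.6 -0.1  0.1]
```

Run:
```python
from h import *
a=r.snapshot("scene");b=r.snapshot("side")
s=r.get_state();print(s["contact_force"],s["moment"],s["q"],s["qd"])
cv2.imwrite("pics/s2.png",cv2.resize(np.hstack([a,b])[:,:,::-1],(800,300)))
```

```text
[0.744 0.382 0.305] [0.628 0.1   0.019] [-0.645  0.934  1.028  2.361  0.505  0.046 -0.333] [ 0.055 -0.17  -0.05  -0.128 -0.046 -0.088  0.058]
```

View pics/s2.png

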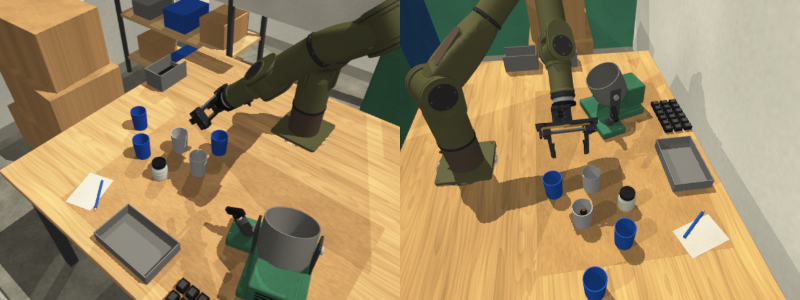

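The force spike was only dynamic: the reading is now near zero, and the pictures show the hand free above the cups. Spinning the tool half a turn should bring the wrist into the better branch.

Call:
move_arm(targets=[[[1,0,0,-10,0,4,0],[1,0,0,-10,0,5,0],[1,0,0,-10,0,5,-9],[1,0,0,-10,0,5,-18],[1,0,0,-10,0,5,-27],[1,0,0,-10,0,5,-36]]])

```text
clock: 10.35
tool_pos: [0.4176, -0.2268, 0.2354]
eef_rot: [0.394, 0.853, -0.304, 0.155]
contact_force: [-0.5, 0.3, 1.1]
opening: 1.002
finger_force: 0.0
```

Run:
```python
from h import *
s=r.get_state();print(s["q"],s["tool_pos"],s["contact_force"]);print(Ro.from_quat(s["eef_rot"]).as_matrix())
```

```text
[-0.538  0.747  0.814  2.298  0.794  0.244  0.03 ] [ 0.418 -0.227  0.235] [-0.508  0.274  1.079]
[[-0.641  0.767  0.025]
 [ 0.578  0.504 -0.641]
 [-0.505 -0.397 -0.767]]
```

Call:
move_arm(targets=[[[1,0,0,0,0,0,-10],[1,0,0,0,0,0,-20],[1,0,0,0,0,0,-30],[1,0,0,0,0,0,-40],[1,0,0,0,0,0,-50],[1,0,0,0,0,0,-60],[1,0,0,0,0,0,-70],[1,0,0,0,0,0,-80],[1,0,0,0,0,0,-90],[1,0,0,0,0,0,-100]]])

```text
clock: 11.6
tool_pos: [0.4174, -0.2267, 0.2355]
eef_rot: [-0.4, 0.85, -0.314, -0.133]
contact_force: [0.2, -0.2, 0.4]
opening: 1.001
finger_force: 0.0
```

Run:
```python
from h import *
s=r.get_state();print(s["q"],s["tool_pos"],s["contact_force"]);print(Ro.from_quat(s["eef_rot"]).as_matrix())
F=tool(-85,45,-1);G=cup+[0,0,.068]
tcp=G+F[:,2]*.019
goal(tcp-F[:,2]*.14,F)
```

```text
[-0.301  0.621  0.37   2.287  1.153  0.534  1.365] [ 0.417 -0.227  0.236] [ 0.2   -0.245  0.364]
[[-0.644 -0.765  0.025]
 [-0.597  0.482 -0.641]
 [ 0.478 -0.427 -0.767]]
shift [-26.8  23.5  77.1] rot [  3.7   4.2 -43.8]
```

Call:
move_arm(targets=[[[1,-5,4,15,1,1,-9],[1,-11,9,30,1.5,2,-18],[1,-16,14,45,2,2.5,-27],[1,-22,19,60,3,3.5,-36],[1,-27,23.5,77,3.7,4.2,-44],[1,-27,23.5,77,3.7,4.2,-44],[1,-27,23.5,77,3.7,4.2,-44]]])

```text
clock: 12.48
tool_pos: [0.4185, -0.2495, 0.1542]
eef_rot: [0.679, -0.626, 0.283, 0.259]
contact_force: [-0.1, 0.2, -0.1]
opening: 1.0
finger_force: 0.0
```

Run:
```python
from h import *
s=r.get_state();print(s["q"],s["tool_pos"],s["contact_force"])
im=r.snapshot("wrist");cv2.imwrite("pics/w3.png",im[:,:,::-1])
c,R,t=cam("wrist")
def pw(X):
    k=R@X+t;th=np.arctan2(np.hypot(k[0],k[1]),k[2]);u=k[:2]/np.hypot(k[0],k[1])*th*c["fx"];return u+[c["cx"],c["cy"]]
rim=cup+[0,0,.088]
print(pw(rim),[pw(rim+.034*np.array(v)) for v in([1,0,0],[-1,0,0],[0,1,0],[0,-1,0])])
F=tool(-85,45,-1);goal(cup+[0,0,.068]+F[:,2]*.019,F)
```

```text
[-0.261  0.869  0.33   2.378  1.756  0.547  1.398] [ 0.419 -0.25   0.154] [-0.133  0.224 -0.06 ]
[321.185 220.959] [array([273.221, 217.743]), array([369.754, 224.433]), array([316.776, 264.908]), array([325.051, 182.673])]
shift [ -1.6  -0.  140.1] rot [ 0.1 -0.2 -0.3]
```

View pics/w3.png

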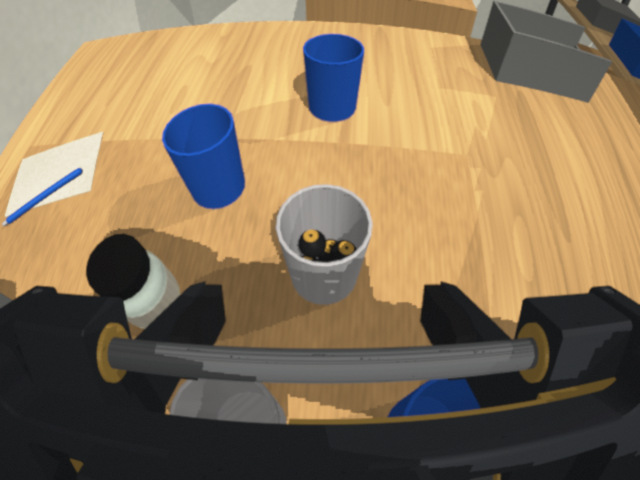

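The wrist view shows the loaded cup's rim centred near (324,225), with knobs and brass inserts inside. I predicted (321,221), so I'll correct by 2–3 mm and grasp.

Call:
move_arm(targets=[[[1,-3,2,40,0,0,0],[1,-3.5,2,85,0,0,0],[1,-3.7,2,115,0,0,0],[1,-3.7,2,132,0,0,0],[1,-3.7,2,138,0,0,0],[1,-3.7,2,138,0,0,0],[0,-3.7,2,138,0,0,0],[0,-3.7,2,138,0,0,0],[0,-3.7,2,138,0,0,0],[0,-3.7,2,138,0,0,0]]], newtons=35)

```text
clock: 13.78
tool_pos: [0.4254, -0.3447, 0.0545]
eef_rot: [0.68, -0.624, 0.284, 0.26]
contact_force: [1.5, 2.3, 5.3]
opening: 0.747
finger_force: 34.8
```

Run:
```python
from h import *
s=r.get_state();print(s["q"],s["tool_pos"],s["contact_force"])
im=r.snapshot("wrist");cv2.imwrite("pics/w4.png",im[:,:,::-1])
```

```text
[0.037 1.088 0.211 2.302 2.135 0.708 1.138] [ 0.425 -0.345  0.055] [1.51  2.286 5.267]
```

View pics/w4.png

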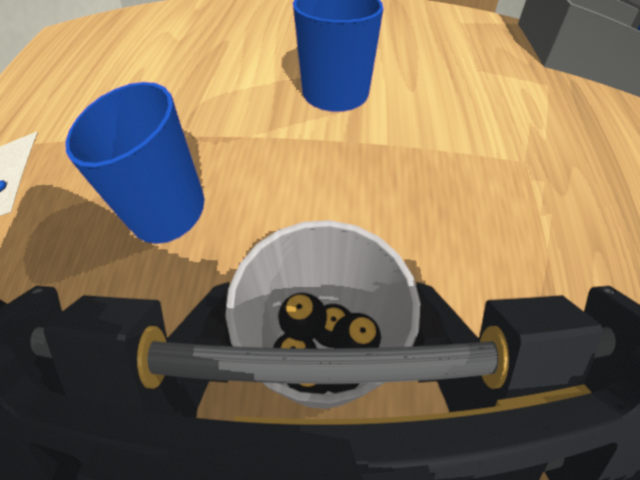

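The cup is held at an opening of 65.7 mm, which matches its diameter at that height, and all knobs are inside. I'll lift straight up.

Call:
move_arm(targets=[[[0,7,0,-7,0,0,0],[0,28,0,-28,0,0,0],[0,56,0,-56,0,0,0],[0,85,0,-85,0,0,0],[0,115,0,-115,0,0,0],[0,145,0,-145,0,0,0],[0,175,0,-175,0,0,0],[0,190,0,-190,0,0,0],[0,198,0,-198,0,0,0],[0,198,0,-198,0,0,0]]])

```text
clock: 15.08
tool_pos: [0.424, -0.3438, 0.3346]
eef_rot: [0.679, -0.626, 0.284, 0.258]
contact_force: [-0.5, -0.9, -3.4]
opening: 0.749
finger_force: 35.0
```

```bash
cat >> h.py <<'E'
mouth=np.array([.583,.242,.2])
def pour(head,down,roll,back=.025,z=.33):
    F=tool(head,down,-1);H=np.array([np.cos(np.radians(head)),np.sin(np.radians(head)),0])
    G=np.array([*mouth[:2],z])+H*back
    F=F@Ro.from_euler("z",roll,degrees=True).as_matrix()
    u=F@np.array([.707,0,-.707]);print("u",u,"tilt",np.degrees(np.arccos(u[2])))
    goal(G+F[:,2]*.019,F)
E
python3 - <<'E'
from h import *
s=r.get_state();print(s["q"],s["tool_pos"],s["contact_force"],s["opening"],s["finger_force"])
for h in(-60,-45,-30):pour(h,45,0)
E
```

```text
[-0.303  0.535  0.737  2.18   1.065  0.422  2.562] [ 0.424 -0.344  0.335] [-0.473 -0.941 -3.383] 0.7490251928133056 34.98333672498255
u [-0.  0.  1.] tilt 0.995744613578741
shift [-391.3 -223.9 -366.2] rot [ 17.7  -0.2 -17.9]
u [-0.  0.  1.] tilt 0.9957446135791072
shift [-395.2 -232.3 -370. ] rot [ 28.3  -0.2 -28.5]
u [-0.  0.  1.] tilt 0.995744613578741
shift [-400.4 -239.1 -375.2] rot [ 38.9  -0.2 -39.1]
```

Call:
move_arm(targets=[[[0,-15,-10,-17,2,0,-2],[0,-45,-30,-45,5,0,-5],[0,-80,-50,-78,9,0,-9],[0,-120,-75,-116,13,0,-13],[0,-160,-100,-154,17,0,-17],[0,-200,-120,-190,20,0,-20]]])

```text
clock: 15.82
tool_pos: [0.5203, -0.0569, 0.3245]
eef_rot: [0.813, -0.438, 0.337, 0.184]
contact_force: [0.6, -0.3, -1.9]
opening: 0.749
finger_force: 35.0
```

Run:
```python
from h import *
s=r.get_state();print(s["q"],s["tool_pos"],s["contact_force"],s["opening"],s["finger_force"])
for h in(-60,-45,-30):pour(h,45,0)
```

```text
[-0.836  0.52   0.608  2.196  1.07   0.541  2.451] [ 0.52  -0.057  0.324] [ 0.571 -0.322 -1.905] 0.7492803462667512 34.98376969621184
u [-0.  0.  1.] tilt 0.995744613578741
shift [-129.9 -214.4 -120.3] rot [-2.2 -0.1  2.5]
u [-0.  0.  1.] tilt 0.9957446135791072
shift [-130.4 -224.4 -120.9] rot [ 8.4 -0.1 -8.1]
u [-0.  0.  1.] tilt 0.995744613578741
shift [-132.7 -233.9 -123.2] rot [ 19.   -0.1 -18.7]
```

Call:
move_arm(targets=[[[0,-15,-25,-23,2,0,-2],[0,-38,-70,-48,6,0,-6],[0,-64,-115,-74,9,0,-9],[0,-90,-160,-100,12,0,-12],[0,-110,-200,-120,14,0,-14],[0,-122,-230,-132,16,0,-15],[0,-122,-230,-132,16,0,-15]]])

```text
clock: 16.7
tool_pos: [0.6149, 0.2196, 0.3293]
eef_rot: [0.881, -0.277, 0.367, 0.111]
contact_force: [-0.9, -0.4, -2.9]
opening: 0.75
finger_force: 35.0
```

Run:
```python
from h import *
s=r.get_state();print(s["q"],s["tool_pos"],s["contact_force"],s["opening"],s["finger_force"])
for d,ro in((30,45),(20,90),(0,150)):pour(-35,d,ro)
```

```text
[-0.924  0.608  0.249  1.817  0.969  0.78   2.638] [0.615 0.22  0.329] [-0.924 -0.393 -2.918] 0.7504294349390096 34.98283759899682
u [-0.584 -0.202  0.786] tilt 38.145264228951255
shift [-4.5  0.   7.9] rot [ 5.4 14.3 44.5]
u [-0.95  -0.198  0.242] tilt 76.00671116511828
shift [-1.4  0.   6.8] rot [19.1 19.9 88.2]
u [-0.782  0.116 -0.612] tilt 127.75454215545909
shift [ 4. -0.  3.] rot [ 57.6  16.  139.7]
```

```bash
cat > p.py <<'E'
from h import *
def rows(lst,off=(.05,.01),z=.335,head=-35):
    s=r.get_state();T=Ro.from_quat(s["eef_rot"])
    for d,ro in lst:
        F=tool(head,d,-1)@Ro.from_euler("z",ro,degrees=True).as_matrix();G=np.array([mouth[0]+off[0],mouth[1]+off[1],z])
        p=(T.inv().apply(G+F[:,2]*.019-s["tool_pos"])*1e3);v=np.degrees((T.inv()*Ro.from_matrix(F)).as_rotvec())
        print(d,ro,p.round(),v.round(),"u",F@[.707,0,-.707])
E
python3 -c "
from p import *
rows([(42,8),(39,16),(36,24),(33,32),(30,40),(27,48),(25,56),(23,64),(21,72),(20,80)])"
```

```text
42 8 [  2. -37.  13.] [-0.  3.  8.] u [-0.103 -0.048  0.993]
39 16 [  3. -37.  13.] [ 0.  6. 16.] u [-0.212 -0.09   0.973]
36 24 [  4. -37.  12.] [ 1.  9. 24.] u [-0.322 -0.125  0.938]
33 32 [  5. -37.  12.] [ 3. 12. 32.] u [-0.433 -0.154  0.888]
30 40 [  6. -37.  12.] [ 5. 14. 40.] u [-0.54  -0.176  0.823]
27 48 [  7. -37.  12.] [ 7. 17. 47.] u [-0.641 -0.192  0.742]
25 56 [  8. -37.  11.] [ 9. 18. 55.] u [-0.724 -0.208  0.657]
23 64 [  8. -37.  11.] [12. 20. 63.] u [-0.798 -0.217  0.562]
21 72 [  9. -37.  11.] [15. 21. 71.] u [-0.862 -0.217  0.457]
20 80 [  9. -37.  11.] [17. 21. 78.] u [-0.909 -0.213  0.357]
```

Call:
move_arm(targets=[[[0,1,-15,6,0,3,8],[0,3,-30,12,0,6,16],[0,4,-37,12,1,9,24],[0,5,-37,12,3,12,32],[0,6,-37,12,5,14,40],[0,7,-37,12,7,17,47],[0,8,-37,11,9,18,55],[0,8,-37,11,12,20,63],[0,8,-37,11,12,20,63]]])

```text
clock: 17.82
tool_pos: [0.646, 0.2396, 0.3281]
eef_rot: [-0.541, 0.633, -0.537, 0.137]
contact_force: [0.4, -0.3, -2.6]
opening: 0.748
finger_force: 35.0
```

```bash
python3 -c "
from p import *
s=r.get_state();print(s['q'],s['tool_pos'],s['contact_force'])
rows([(23,64),(21,71),(19,78),(17,85),(15,92),(13,99),(11,106),(9,113),(7,120),(5,127),(3,134),(0,150)])
im=r.snapshot('scene');b=r.snapshot('side');cv2.imwrite('pics/s3.png',cv2.resize(np.hstack([im[200:480,300:620],b[0:280,200:520]])[:,:,::-1],(800,350)))"
```

```text
[-1.254  0.899  0.692  1.843  1.165  0.704  1.164] [0.646 0.24  0.328] [ 0.352 -0.267 -2.603]
23 64 [-3. -1. -0.] [-0. -0.  0.] u [-0.798 -0.217  0.562]
21 71 [-2. -1. -0.] [2. 0. 7.] u [-0.857 -0.216  0.468]
19 78 [-2. -2. -0.] [ 4.  1. 14.] u [-0.905 -0.211  0.369]
17 85 [-2. -2. -0.] [ 6.  1. 21.] u [-0.943 -0.199  0.266]
15 92 [-2. -3. -0.] [ 8.  1. 28.] u [-0.97  -0.183  0.159]
13 99 [-1. -4. -0.] [10.  1. 35.] u [-0.985 -0.163  0.051]
11 106 [-1. -4. -0.] [12.  1. 42.] u [-0.989 -0.137 -0.056]
9 113 [-1. -5. -1.] [14.  0. 49.] u [-0.981 -0.108 -0.162]
7 120 [-0. -5. -1.] [16. -1. 56.] u [-0.961 -0.074 -0.265]
5 127 [-0. -6. -1.] [18. -2. 63.] u [-0.931 -0.037 -0.362]
3 134 [ 0. -7. -1.] [21. -3. 69.] u [-0.891  0.003 -0.453]
0 150 [ 1. -7. -2.] [24. -7. 85.] u [-0.782  0.116 -0.612]
```

View pics/s3.png

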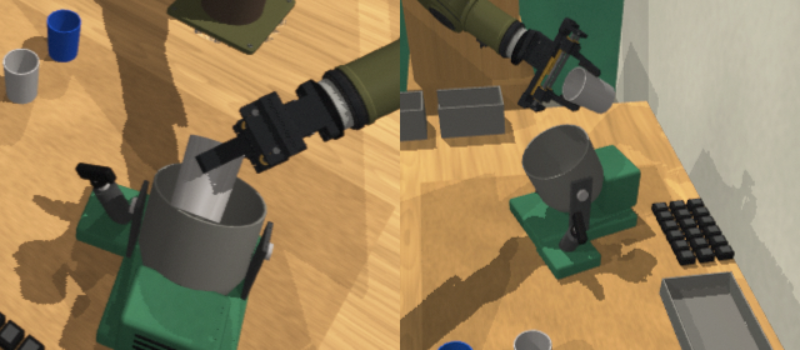

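The side view shows the tipped cup clear above the drum, with its mouth toward the robot and over the drum. I'll continue the pour.

Call:
move_arm(targets=[[[0,-2,-1,0,2,0,7],[0,-2,-2,0,4,1,14],[0,-2,-2,0,6,1,21],[0,-2,-3,0,8,1,28],[0,-1,-4,0,10,1,35],[0,-1,-4,0,12,1,42],[0,-1,-5,-1,14,0,49],[0,0,-5,-1,16,-1,56],[0,0,-6,-1,18,-2,63],[0,0,-7,-1,21,-3,69]]])

```text
clock: 19.18
tool_pos: [0.6507, 0.2411, 0.3367]
eef_rot: [-0.066, 0.72, -0.45, 0.523]
contact_force: [0.2, -0.3, -2.0]
opening: 0.749
finger_force: 34.9
```

```bash
python3 -c "
from p import *
s=r.get_state();print(s['q'],s['tool_pos'],s['contact_force'])
rows([(3,134),(0,142),(-3,150),(-6,158)])
im=r.snapshot('scene');b=r.snapshot('side');cv2.imwrite('pics/s4.png',cv2.resize(np.hstack([im[240:480,360:600],b[40:200,280:440].repeat(1,0)]) if 0 else np.hstack([cv2.resize(im[240:480,360:600],(400,400)),cv2.resize(b[40:200,280:440],(400,400))]),(800,400))[:,:,::-1])"
```

```text
[-1.42   1.259  1.041  1.873  1.197  0.608 -0.313] [0.651 0.241 0.337] [ 0.155 -0.264 -1.979]
3 134 [ 3.  1. -2.] [-1. -0. -0.] u [-0.891  0.003 -0.453]
0 142 [ 2.  0. -2.] [ 1. -2.  8.] u [-0.829  0.049 -0.557]
-3 150 [ 1. -0. -2.] [ 3. -5. 16.] u [-0.755  0.097 -0.648]
-6 158 [ 1. -1. -2.] [ 5. -8. 24.] u [-0.672  0.147 -0.726]
```

View pics/s4.png

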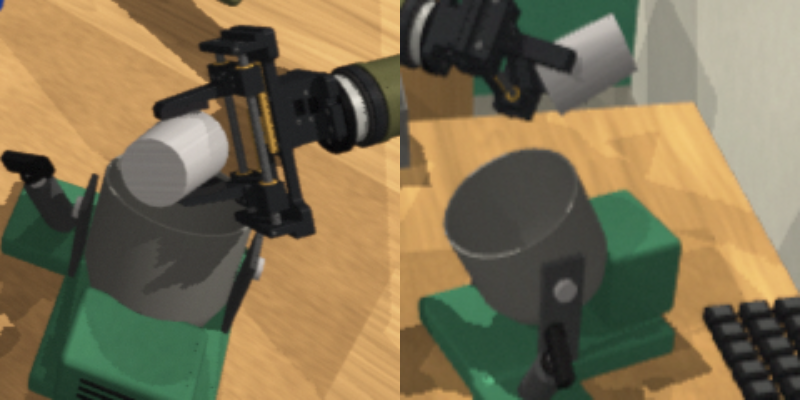

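Tilt is 117° and no knobs show outside the drum. I'll tip further and wiggle to empty the cup.

Call:
move_arm(targets=[[[0,2,0,-2,1,-2,8],[0,1,0,-2,3,-5,16],[0,1,-1,-2,5,-8,24],[0,1,-1,-2,5,-8,24],[0,1,-1,-2,3,-5,16],[0,1,-1,-2,5,-8,24],[0,1,-1,-2,3,-5,16],[0,1,-1,-2,5,-8,24],[0,1,-1,-2,5,-8,24],[0,1,-1,-2,5,-8,24]]])

```text
clock: 20.52
tool_pos: [0.6479, 0.2413, 0.3373]
eef_rot: [0.074, 0.661, -0.358, 0.655]
contact_force: [0.8, 0.9, -1.6]
opening: 0.75
finger_force: 34.9
```

```bash
python3 -c "
from p import *
f=[]
for i in range(4):
    w=r.snapshot('wrist');f.append(r.get_state()['contact_force'])
s=r.get_state();print(s['q'],s['tool_pos'],np.mean(f,0),np.std(f,0))
im=r.snapshot('side')[:,:,::-1];im2=r.snapshot('scene')[:,:,::-1]
# brass / black in new images vs start
for n,m in(('side',im),('scene',im2)):
    o=cv2.imread(f'pics/{n}0.png');x,y,w,h=(295,90,75,60) if n=='side' else (415,325,105,70)
    A=m[y:y+h,x:x+w].astype(int)
    hs=cv2.cvtColor(m[y:y+h,x:x+w].copy(),cv2.COLOR_BGR2HSV)
    br=cv2.inRange(hs,(8,110,60),(28,255,255));print(n,'brass',(br>0).sum(),np.argwhere(br>0)[:8].tolist(),'dark',(A.max(2)<35).sum())
    cv2.imwrite(f'pics/{n}5.png',m)
"
```

```text
[-1.455  1.445  1.162  1.879  1.176  0.582 -0.824] [0.648 0.241 0.337] [-0.122  0.069 -1.758] [0.133 0.49  0.675]
side brass 1556 [[0, 0], [0, 1], [0, 2], [0, 3], [0, 4], [0, 5], [0, 6], [0, 7]] dark 0
scene brass 723 [[0, 0], [0, 1], [0, 2], [0, 3], [0, 4], [0, 5], [0, 6], [0, 7]] dark 504
```

```bash
python3 -c "
from p import *
rows([(-3,150),(0,142),(3,133),(6,124),(9,115),(12,106),(15,97),(18,88),(21,79),(23,70)])"
```

```text
-3 150 [1. 0. 1.] [-2.  3. -8.] u [-0.755  0.097 -0.648]
0 142 [2. 1. 1.] [ -3.   6. -16.] u [-0.829  0.049 -0.557]
3 133 [3. 1. 1.] [ -6.   8. -25.] u [-0.896 -0.004 -0.445]
6 124 [4. 2. 0.] [ -8.  10. -34.] u [-0.946 -0.053 -0.319]
9 115 [4. 2. 0.] [-11.  12. -43.] u [-0.978 -0.098 -0.185]
12 106 [ 5.  2. -0.] [-14.  13. -51.] u [-0.989 -0.137 -0.044]
15 97 [ 6.  3. -1.] [-18.  14. -60.] u [-0.98 -0.17  0.1 ]
18 88 [ 7.  3. -1.] [-22.  14. -69.] u [-0.95  -0.197  0.242]
21 79 [ 8.  3. -1.] [-26.  14. -77.] u [-0.899 -0.218  0.379]
23 70 [ 8.  4. -2.] [-30.  13. -86.] u [-0.837 -0.225  0.499]
```

Call:
move_arm(targets=[[[0,1,0,1,-2,3,-8],[0,2,1,1,-3,6,-16],[0,3,1,1,-6,8,-25],[0,4,2,0,-8,10,-34],[0,4,2,0,-11,12,-43],[0,5,2,0,-14,13,-51],[0,6,3,-1,-18,14,-60],[0,7,3,-1,-22,14,-69],[0,8,3,-1,-26,14,-77],[0,8,4,-2,-30,13,-86]]])

```text
clock: 22.08
tool_pos: [0.6471, 0.2413, 0.3281]
eef_rot: [-0.511, 0.659, -0.528, 0.163]
contact_force: [0.0, 0.2, -1.9]
opening: 0.748
finger_force: 34.9
```

```bash
cat >> p.py <<'E'
def to(G,head,d,ro):
    F=tool(head,d,-1)@Ro.from_euler("z",ro,degrees=True).as_matrix();goal(np.array(G)+F[:,2]*.019,F)
E
python3 -c "
from p import *
s=r.get_state();print(s['q'],s['tool_pos'])
to((.55,.02,.35),-45,33,45)
to((.48,-.07,.25),-52,40,20)
to((.48,-.07,.16),-52,45,0)"
```

```text
[-1.251  0.895  0.687  1.839  1.163  0.704  1.074] [0.647 0.241 0.328]
shift [236.8  51.3  53.5] rot [-13.3   2.  -19.6]
shift [310.8 182.5  86.3] rot [-22.7  -1.8 -39.9]
shift [280.8 261.4 120.9] rot [-25.2 -10.4 -58.6]
```

Call:
move_arm(targets=[[[0,40,5,5,-2,0,-3],[0,90,15,18,-5,1,-7],[0,140,28,32,-8,1,-12],[0,190,40,43,-11,2,-16],[0,237,51,53,-13,2,-20],[0,258,88,63,-16,1,-26],[0,280,125,72,-19,0,-32],[0,300,160,81,-21,-1,-37],[0,311,182,86,-23,-2,-40],[0,311,182,86,-23,-2,-40]]])

```text
clock: 23.32
tool_pos: [0.4883, -0.0816, 0.2358]
eef_rot: [0.733, -0.535, 0.403, 0.117]
contact_force: [-0.6, 0.5, -2.0]
opening: 0.744
finger_force: 35.0
```

```bash
python3 -c "
from p import *
s=r.get_state();print(s['q'],s['tool_pos'],s['contact_force'])
to((.48,-.07,.17),-52,45,0)
to((.48,-.07,.072),-52,45,0)"
```

```text
[-0.771  0.748  0.547  2.48   2.058  0.535  0.994] [ 0.488 -0.082  0.236] [-0.625  0.499 -1.962]
shift [-57.5  20.3  50.6] rot [ -0.7  -4.6 -20.1]
shift [-127.7   45.8  114. ] rot [ -0.7  -4.6 -20.1]
```

```bash
python3 -c "
from p import *
to((.52,-.09,.17),-52,45,0)
to((.52,-.09,.071),-52,45,0)"
```

```text
shift [-39.6  -6.8  81.3] rot [ -0.7  -4.6 -20.1]
shift [-110.5   18.9  145.4] rot [ -0.7  -4.6 -20.1]
```

Call:
move_arm(targets=[[[0,-10,-2,20,0,-1,-5],[0,-20,-4,40,0,-2,-10],[0,-30,-6,60,0,-3,-15],[0,-40,-7,81,-1,-5,-20],[0,-40,-7,81,-1,-5,-20]]])

```text
clock: 23.95
tool_pos: [0.5315, -0.0977, 0.1571]
eef_rot: [0.831, -0.406, 0.343, 0.166]
contact_force: [0.7, -0.5, -2.5]
opening: 0.75
finger_force: 35.0
```

```bash
python3 -c "
from p import *
s=r.get_state();print(s['q'],s['tool_pos'],s['contact_force'])
im=r.snapshot('wrist');o=cv2.imread('pics/w4.png')[:,:,::-1]
for n,m in(('full',o),('now',im)):
    A=m[225:345,240:410].astype(int);print(n,'dark',(A.max(2)<40).sum(),'brass',((A[...,0]>110)&(A[...,2]<70)).sum(),A.mean((0,1)))
cv2.imwrite('pics/w6.png',im[:,:,::-1])
to((.52,-.09,.071),-52,45,0)
b=r.snapshot('side');a=r.snapshot('scene')
cv2.imwrite('pics/side6.png',b[:,:,::-1]);cv2.imwrite('pics/scene6.png',a[:,:,::-1])
# cup silhouette upright? rotated bounding box of bright grey blob near projected cup
for n,m in(('side',b),('scene',a)):
    X=proj(n,(.52,-.09,.15)).astype(int);print(n,X)
"
```

```text
[-0.599  0.893  0.476  2.383  2.313  0.506  1.137] [ 0.532 -0.098  0.157] [ 0.7   -0.527 -2.485]
full dark 2184 brass 1100 [128.987 121.65  111.257]
now dark 3040 brass 212 [118.267 112.9   105.515]
shift [-69.5   3.9  71.6] rot [-0.   0.3 -0.2]
side [320 218]
scene [339 262]
```

```bash
python3 -c "
import cv2,numpy as np
for f in('w4','w6'):
    m=cv2.imread(f'pics/{f}.png')[200:420,210:440].astype(int)
    print(f)
    for y in range(0,220,9):
        print(''.join('#' if m[y,x].max()<40 else 'b' if m[y,x,2]>110 and m[y,x,0]<70 else '+' if m[y,x].max()<110 else '.' for x in range(0,230,4)))
"
```

```text
w4
..........................................................
..........................................................
..........................................................
..........................................................
..........................................................
..........................................................
..........................................................
bb........................................................
bb...b........................................++..........
bb..b.........................................+++...b.....
+####...........+++++++++++++++++++++++...++++++++..####+.
####+..........+++++bbbbb+#+.....++++++++++++++++++..#####
####+.........++++#b..+bbb####+++#+++++++++++++++++..#####
####+........+++++##+bbb+####+b+b+###++++++++++++++..#####
#####........+++++###########bb+###+bbbbb++++++++++.+#####
#####........++++++################+bbbbb+#+++++++..######
######.......++++#+bbbbb###++#########+####++++++..#######
++++++++++++++++++++++++++++++++++++++++++++++++++++++++++
+++.+++++++++++++++++++++++++++++++
[... 1155 characters left out ...]
...++++.+.+++....###########+.++++++++++++++.+#####
####+....++++++++++......#######+bb+###++++++++++++.+#####
#####....+++++++++#######+####bbb+#######+++++++++..######
######..+++++++++##########.+#############+++++++..+######
++++++++++++++++++++++++++++++++++++++++++++++++++++++++++
++++++++++++++++++++++++++++++++++++++++++++++++++++++++++
++++++++++++++++++++++++++++++++++++++++++++++++++++++++++
+++++...+++++++++++++++++++++++++++++++++++++++++++++++++#
.....................................+..................bb
.........................................................b
..........................................................
...................................................bbbbbb.
```

```bash
python3 -c "
import cv2,numpy as np
m=cv2.imread('pics/w6.png')
g=cv2.cvtColor(m,cv2.COLOR_BGR2HSV)
for y in range(150,412,6):
    print(y,''.join('o' if g[y,x,2]<40 else ('b' if g[y,x,2]<225 else 'w') if g[y,x,1]>110 and 8<g[y,x,0]<30 else 'B' if g[y,x,1]>100 else ' .:-=+*%@'[::1][min(8,g[y,x,2]//29)] for x in range(180,470,3)))
"
```

```text
150 ++=------------+wwwwwwwwwwwwwwwwwwwwwwwwwwwwwwwwwwwwwwwwwwwwwwwww%**.ooooo.o.........:wwwwwwwwww*
156 -------------BwwwwwwwwwwwwwwwwwwwwwwwwwwwwwwbbbbwwwbbwbbbbwwwwwwB****=oooooooooooooo:bwwwwwwwwwww
162 -----------bwwwwwwwwwwwwwwwwwwwwwwwwwwwwwwwwbbbwwbbbbbbwbbbbbbbb****%%**+:oooooooo-*%%wwwwwwwwwww
168 --------=wwwwwwwwwwwwwwwwwwwwwwwwwwwwwbwwwwwbbbwbbbwwwbwbbbwbbbb+%+**%%%%%%%%%%%%%%%@wwwwwwwwwwww
174 -----=+wwwwwwwwwwwwwwwwwwwwwwwwwwwwwwwbwbwwwbbbwbwwwwwwwbbbbbbbb++*%**%%%%%%%%%%%%%%@wwwwwwwwwwww
180 ---=Bwwwwwwwwwwwwwwwwwwwwwwwwwwwwwwwwwwwbwwwwwwwwwwwbwwbbbbbbbbb++**%%****%%%%%%*%@%wwwwwwwwwwwww
186 -=bwwwwwwwwwwwwwwwwwwwwwwwwwwwwwwwwwwwwwwwwwwwwwwwwbwbbbbbbbbbbb+*****%%%%@@@@@%%%*wwwwwwwwwwwwww
192 wwwwwwwwwwwwwwwwwwwwwwwwwwwwwwwwwwwwwwwwwwwwwwwwwwwbwbbbbbbbbbbbb+***%%%%%%%%%%%%*Bwwwwwwwwwwwwww
198 wwwwwwwwwwwwwwwwwwwwwwwwwwwwwwwwwwwwwwwwwwwwwwwwwwwwwwwbbbbwbbbwbb++*%%%%%%%%%%%%wwwwwwwwwwwwwwww
204 wwwwwwwwwwwwwwwwwwwwwwwwwwwwwwwwwwwwwwwwwwwwwwwwwwwwwwwwwwwwwwwwbwwbB*++******%wwwwwwwwwwwwwwwwww
210 wwwwwwwwwwwwwwwwwwwwwwwwwwwwwwwwwwwwwwwwwwwwwwwwwwwwwwwwwwwwwwwwwwwwwwwwwwww
[... 2687 characters left out ...]
::::::::::::::::::::::::::::::::::::::::::::::::::::::::::::::::::::::::::::::::::::::::
378 ooo.....::::::::::::::::::::::::::::::::::::::::::::::::::::::::::::::::::::::::::::::::.....oooo
384 ooooooooobwwwwwwwwwwwwwwwwww+==-=-----=-----------=b.oooooo:----====bbbbbbbbbbbbbbbbbbBoooooooooo
390 oooooooobwwwwwwwwwwwwwwwwwwwwwb+=====---=================----====bbbbbbbbbbbbbbbbbbbbbb.ooooooooo
396 ooooooo:wwwwwwbwwwwwbwwwwwwwwwwwwwb+============----=========+bbbbbbbbbbbbbbbbbbbbbbbbbbooooooooo
402 ooooooobwwwwwwwwwwbwwwwwwwwwwwwwwwbwwwwb=---=========---=bbbbbbbbbbbbbbbbbbbbbbbbbbbbbbbboooooooo
408 oooooobwwwbbwwwwwwwwwwwwwwwwwwwwbwwwwwbwwbbbwwbbbbbwwwbbbbbbbbbbbbbbbbbbbbbwwwwwwwwwbbbbbbooooooo
```

The wrist picture shows balls still in the cup: a ball at (325,303), two more near (295,345) and (365,340). The 45° grasp let the palm half-block the mouth, so they probably jammed. I'll regrasp with a flatter tool so the mouth is clear, after testing whether the arm reaches that pose.

```bash
python3 -c "
from p import *
to((.55,-.11,.13),-52,24,0)"
```

```text
shift [ 3.8 -8.3 53.1] rot [ 0.  21.4 -0.1]
```

Call:
move_arm(targets=[[[0,1,-2,12,0,5,0],[0,2,-4,25,0,10,0],[0,3,-6,38,0,15,0],[0,4,-8,53,0,21,0],[0,4,-8,53,0,21,0]]])

```text
clock: 24.72
tool_pos: [0.5604, -0.1226, 0.1191]
eef_rot: [0.757, -0.367, 0.486, 0.237]
contact_force: [1.0, 0.5, -1.4]
opening: 0.749
finger_force: 35.0
```

```bash
python3 -c "
from p import *
s=r.get_state();print(s['q'],s['tool_pos'],s['contact_force'])
to((.55,-.11,.13),-52,24,0)
to((.55,-.11,.10),-52,45,0)
to((.55,-.11,.071),-52,45,0)"
```

```text
[-0.672  1.246  0.455  2.372  2.173  0.898  0.915] [ 0.56  -0.123  0.119] [ 1.009  0.471 -1.427]
shift [ 3.3  0.4 -0.4] rot [-0.1  0.6  0.2]
shift [-30.8   0.3  10.9] rot [ -0.  -20.4   0.2]
shift [-57.2   0.2  23. ] rot [ -0.  -20.4   0.2]
```

Call:
move_arm(targets=[[[0,-10,0,3,0,-7,0],[0,-20,0,7,0,-14,0],[0,-31,0,11,0,-20,0],[0,-45,0,17,0,-20,0],[0,-54,0,21,0,-20,0],[0,-57,0,23,0,-20,0],[0,-58,0,24,0,-20,0],[0,-59,0,24,0,-20,0]]])

```text
clock: 25.72
tool_pos: [0.5587, -0.1223, 0.0576]
eef_rot: [0.828, -0.404, 0.348, 0.17]
contact_force: [-0.3, 0.3, -2.2]
opening: 0.745
finger_force: 35.0
```

```bash
python3 -c "
from p import *
s=r.get_state();print(s['q'],s['tool_pos'],s['contact_force'])
to((.55,-.11,.068),-52,45,0)"
```

```text
[-0.463  1.114  0.347  2.309  2.401  0.678  0.996] [ 0.559 -0.122  0.058] [-0.333  0.307 -2.152]
shift [-3.3 -0.7  1. ] rot [ 0.  -0.6 -0. ]
```

Call:
move_arm(targets=[[[0,-1,0,1,0,-1,0],[0,-2,0,2,0,-1,0],[0,-3,0,3,0,-1,0],[0,-3,0,3,0,-1,0]]])

```text
clock: 26.22
tool_pos: [0.5592, -0.1227, 0.0546]
eef_rot: [0.831, -0.406, 0.342, 0.166]
contact_force: [-0.7, 2.1, 4.2]
opening: 0.75
finger_force: 34.8
```

Call:
move_arm(targets=[[[1,0,0,0,0,0,0],[1,0,0,0,0,0,0],[1,0,0,0,0,0,0],[1,0,0,-20,0,0,0],[1,0,0,-60,0,0,0],[1,0,0,-100,0,0,0],[1,0,0,-100,0,0,0],[1,0,0,-100,0,0,0]]])

```text
clock: 27.22
tool_pos: [0.5161, -0.0668, 0.125]
eef_rot: [0.831, -0.406, 0.341, 0.166]
contact_force: [-0.2, -0.8, -0.1]
opening: 0.997
finger_force: 0.0
```

```bash
python3 -c "
from p import *
s=r.get_state();print(s['q'],s['tool_pos'],s['contact_force'])
for n in('side','scene','wrist'): cv2.imwrite(f'pics/{n}7.png',r.snapshot(n)[:,:,::-1])
c,R,t=cam('wrist')
def pw(X):
    k=R@X+t;th=np.arctan2(np.hypot(k[0],k[1]),k[2]);u=k[:2]/np.hypot(k[0],k[1])*th*c['fx'];return u+[c['cx'],c['cy']]
rim=np.array([.55,-.111,.088]);print('pred',pw(rim),[pw(rim+.034*np.array(v)) for v in([1,0,0],[-1,0,0],[0,1,0],[0,-1,0])])
g=cv2.cvtColor(cv2.imread('pics/wrist7.png'),cv2.COLOR_BGR2HSV)
for y in range(160,300,5):
    print(y,''.join('o' if g[y,x,2]<40 else ('b' if g[y,x,2]<225 else 'w') if g[y,x,1]>110 and 8<g[y,x,0]<30 else 'B' if g[y,x,1]>100 else ' .:-=+*%@'[::1][min(8,g[y,x,2]//29)] for x in range(240,400,2)))
"
```

```text
[-0.649  0.964  0.413  2.407  2.275  0.561  1.051] [ 0.516 -0.067  0.125] [-0.169 -0.836 -0.128]
pred [320.47  234.833] [array([277.221, 205.501]), array([367.944, 267.093]), array([282.878, 276.87 ]), array([353.921, 197.527])]
160 bwwwwwwwwwwwwwwwwwwwwwwwwwwwwwwwwwwwwwwwwwwwwwwwwwwwwwwwwwwwwwwwwwwwwwwwwwbbbbB*
165 wwwwwwwwwwwwwwwwwwwwwwwwwwwwwwwwwwwwwwwwwwwwwwwwwwwwwwwwwwwwwwwwwwbbwbbbbbbbbwww
170 wwwwwwwwwwwwwwwwwwwwwwwwwwwwwwwwwwwwwwwwwwwwwwwwwwwwwwwwwwwwwwwwwwwbbbbwwwbwwbww
175 wwwwwwwwwwwwwwwwwwwwwwwwwwwwwwwwwwwbwbwwwwwwwwwwwwwwwwwwwwwwwwwwwwbwwwwwwwwbbwww
180 wwwwwwwwwwwwwwwwwwwwwwwwwwwwwwwwwwwwwwwwwwwwwwwwwwwwwwwwwwwbwwwwwwwwwwwwbbbwwwww
185 wwwwwwwwwwwwwwwwwwwwwwwwwwwwwwwwwwwwwwwwwBBBwwwwwwwwwwwwwwwwwwwwwwwwwwbbwwwwwwww
190 wwwwwwwwwwwwwwwwwwwwwwwwwwwwB%%%%%%%%%********%%%%%%%%wwwwwwwwwwwwwwbbwwbwwwwwwb
195 wwwwwwwwwwwwwwwwwwwwwwww%%%%%*+++++***+++++++++++++++*%%%%Bwwwwwwwwwwwwwwwwwwwbb
200 wwwwwwwwwwwwwwwwwwwww%%%*++++++++++***++++++++++++++++++++*%%%wwwwwwwwwwwwwwwwbw
205 bbwwwwwwwwwwwwwwwwB%%%++++++++++++++**+++++++++++++++++++++++%%%wwwwwwwwwwwwwwww
210 wwwwwwwwwwwwwwww%
[... 808 characters left out ...]
-----===bbbbbbbbbbbb
260 bbbbbbbbbbbbbbbB-=====---.oooooooooooooooooooooooooooooooooo:--====bbbbbbbbbbbbb
265 bbbbbbbbbbbbbbbb---===----.ooooooooooooooooooooooooooooooooo-=====bbbbbbbbbbbbbb
270 bbbbbbbbbbbbbbbbbB---====---:ooooooobbbooooooooooooooooo.:=======bbbbbbbbbbbbbbb
275 bbbbbbbbbbbbbbbbbbb-----=====-:oobbbbbb:oooooooooooo:===========bbbbbbbbbbbbbbbb
280 bbbbbbbbbbbbbbbbbbbB---------=========-====--==================bbbbbbbbbbbbbbbbb
285 bbbbbbbbbbbbbbbbbbbbB------------------=======-===-===========bbbbbbbbbbbbbbbbbb
290 bbbbbbbbbbbbbbbbbbbbbb-------------------------==============bbbbbbbbbbbbbbbbbbb
295 bbbbbbbbbbbbbbbbbbbbbbb------------------------=============bbbbbbbbbbbbbbbbbbbb
```

The cup stands upright at rim centre (323,233), which matches the prediction. Next I'll regrasp it at a flatter angle.

```bash
python3 -c "
from p import *
F=tool(-52,22,-1)
G=np.array([.549,-.111,.060])
to(G-.1*F[:,2],-52,22,0);to(G,-52,22,0)
print('tcp',G+.019*F[:,2])"
```

```text
shift [-38.6   0.6   9.7] rot [ 0.1 23.4 -0.1]
shift [  1.1   0.3 101.5] rot [ 0.1 23.4 -0.1]
tcp [ 0.56  -0.125  0.053]
```

Call:
move_arm(targets=[[[1,-10,0,2,0,6,0],[1,-20,0,5,0,12,0],[1,-30,0,7,0,18,0],[1,-38.6,0.5,9.7,0,23.4,0],[1,-38.6,0.5,9.7,0,23.4,0],[1,-27,0.5,37,0,23.4,0],[1,-15,0.5,65,0,23.4,0],[1,-5,0.5,88,0,23.4,0],[1,1,0.5,101.5,0,23.4,0],[1,1,0.5,101.5,0,23.4,0]]])

```text
clock: 28.62
tool_pos: [0.5597, -0.1256, 0.054]
eef_rot: [0.744, -0.365, 0.502, 0.246]
contact_force: [-0.4, 0.0, 0.4]
opening: 1.003
finger_force: 0.0
```

Call:
move_arm(targets=[[[0,0,0,0,0,0,0],[0,0,0,0,0,0,0],[0,0,0,0,0,0,0],[0,0,0,0,0,0,0],[0,0,0,0,0,0,0]]], newtons=40)

```text
clock: 29.25
tool_pos: [0.56, -0.1236, 0.0535]
eef_rot: [0.745, -0.364, 0.503, 0.245]
contact_force: [-1.0, 3.4, 3.4]
opening: 0.742
finger_force: 39.5
```

```bash
python3 -c "
from p import *
s=r.get_state();print(s['q'],s['tool_pos'],s['contact_force'],s['opening']*88,s['finger_force'])
to((.549,-.111,.060),-52,22,0);to((.549,-.111,.24),-52,22,0)"
```

```text
[-0.699  1.431  0.443  2.306  2.13   0.931  0.799] [ 0.56  -0.124  0.054] [-0.966  3.364  3.388] 65.29654926402429 39.488635521629476
shift [-0.3  0.9  1.1] rot [-0.   0.  -0.1]
shift [166.6   0.7 -66.3] rot [-0.   0.  -0.1]
```

Call:
move_arm(targets=[[[0,8,0,-3,0,0,0],[0,35,0,-13,0,0,0],[0,75,0,-29,0,0,0],[0,115,0,-45,0,0,0],[0,155,0,-61,0,0,0],[0,195,0,-77,0,0,0],[0,235,0,-94,0,0,0],[0,257,0,-103,0,0,0],[0,257,0,-103,0,0,0]]])

```text
clock: 30.38
tool_pos: [0.5592, -0.1254, 0.3309]
eef_rot: [0.745, -0.365, 0.502, 0.244]
contact_force: [0.3, 0.1, -2.9]
opening: 0.743
finger_force: 39.7
```

```bash
cat >> p.py <<'E'
def rows2(lst,u0=22):
    s=r.get_state();T=Ro.from_quat(s["eef_rot"]);c=np.array([np.cos(np.radians(u0)),0,-np.sin(np.radians(u0))])
    print(s["q"],s["tool_pos"],s["contact_force"])
    for G,head,d,ro in lst:
        F=tool(head,d,-1)@Ro.from_euler("z",ro,degrees=True).as_matrix()
        p=(T.inv().apply(np.array(G)+F[:,2]*.019-s["tool_pos"])*1e3);v=np.degrees((T.inv()*Ro.from_matrix(F)).as_rotvec())
        print(d,ro,p.round(),v.round(),"u",F@c)
E
python3 -c "
from p import *
rows2([((.57,.02,.335),-45,22,0),((.59,.12,.335),-40,22,0),((.633,.252,.335),-35,22,0),((.633,.252,.335),-35,22,15)])"
```

```text
[-0.88   0.844  0.854  2.38   2.11   0.597  1.349] [ 0.559 -0.125  0.331] [ 0.286  0.12  -2.911]
22 0 [ -37. -100.  -83.] [ 7.  0. -3.] u [-0. -0.  1.]
22 0 [ -63. -179. -145.] [11.  0. -5.] u [ 0. -0.  1.]
22 0 [ -92. -295. -217.] [16.  0. -7.] u [ 0. -0.  1.]
22 15 [ -92. -295. -217.] [16. -2.  8.] u [-0.147 -0.19   0.971]
```

```bash
python3 -c "
from p import *
rows2([((.614,.287,.335),-35,22,0)])"
```

```text
[-0.88   0.844  0.854  2.38   2.11   0.597  1.349] [ 0.559 -0.125  0.331] [ 0.286  0.12  -2.911]
22 0 [-107. -301. -254.] [16.  0. -7.] u [ 0. -0.  1.]
```

Call:
move_arm(targets=[[[0,-10,-25,-20,2,0,-1],[0,-25,-62,-52,4,0,-2],[0,-37,-100,-83,7,0,-3],[0,-50,-140,-114,9,0,-4],[0,-63,-179,-145,11,0,-5],[0,-75,-225,-175,13,0,-6],[0,-85,-265,-200,15,0,-7],[0,-92,-295,-217,16,0,-7],[0,-92,-295,-217,16,0,-7]]])

```text
clock: 31.5
tool_pos: [0.6481, 0.2455, 0.3229]
eef_rot: [0.794, -0.243, 0.531, 0.168]
contact_force: [0.2, 0.8, -2.3]
opening: 0.745
finger_force: 39.7
```

```bash
python3 -c "
from p import *
G=(.614,.287,.335)
rows2([(G,-35,22,9)]+[(G,-35,22-k,9*k) for k in range(2,11)])"
```

```text
[-1.349  1.003  0.912  1.844  0.997  0.522  2.406] [0.648 0.246 0.323] [ 0.244  0.778 -2.276]
22 9 [ -8. -15. -33.] [-0.  0. 10.] u [-0.087 -0.116  0.989]
20 18 [ -8. -15. -33.] [-0.  2. 19.] u [-0.206 -0.206  0.957]
19 27 [ -7. -15. -33.] [ 0.  3. 28.] u [-0.311 -0.296  0.903]
18 36 [ -7. -15. -33.] [ 1.  4. 37.] u [-0.415 -0.375  0.829]
17 45 [ -7. -15. -33.] [ 2.  5. 46.] u [-0.512 -0.442  0.736]
16 54 [ -6. -15. -33.] [ 3.  6. 55.] u [-0.602 -0.494  0.627]
15 63 [ -6. -15. -33.] [ 4.  7. 64.] u [-0.681 -0.532  0.504]
14 72 [ -6. -15. -33.] [ 5.  7. 73.] u [-0.747 -0.554  0.369]
13 81 [ -5. -15. -34.] [ 6.  8. 81.] u [-0.798 -0.56   0.226]
12 90 [ -5. -15. -34.] [ 8.  8. 90.] u [-0.832 -0.549  0.078]
```

Call:
move_arm(targets=[[[0,-2,-4,-8,0,0,9],[0,-4,-8,-17,0,2,18],[0,-4,-8,-17,0,3,28],[0,-4,-8,-17,1,4,37],[0,-4,-8,-17,2,5,46],[0,-4,-8,-17,3,6,55],[0,-4,-8,-17,4,7,64],[0,-4,-8,-17,5,7,71],[0,-4,-8,-17,6,8,77],[0,-4,-8,-17,7,8,83]]])

```text
clock: 32.75
tool_pos: [0.6375, 0.2563, 0.3267]
eef_rot: [-0.403, 0.667, -0.573, 0.253]
contact_force: [1.0, 0.5, -2.4]
opening: 0.744
finger_force: 39.7
```

```bash
python3 -c "
from p import *
G=(.626,.27,.335)
rows2([(G,-35,12-k,84+8*k) for k in range(0,10)])"
```

```text
[-1.498  1.328  1.296  1.864  0.479  0.315  1.298] [0.638 0.256 0.327] [ 0.986  0.465 -2.41 ]
12 84 [-4. -5.  0.] [ 0. -0.  1.] u [-0.813 -0.557  0.173]
11 92 [-4. -5.  0.] [1. 0. 9.] u [-0.838 -0.545  0.04 ]
10 100 [-4. -6.  0.] [ 2. -0. 17.] u [-0.849 -0.52  -0.094]
9 108 [-4. -6.  0.] [ 3. -0. 25.] u [-0.846 -0.484 -0.224]
8 116 [-4. -6.  0.] [ 4. -1. 33.] u [-0.828 -0.437 -0.35 ]
7 124 [-4. -7.  0.] [ 5. -1. 41.] u [-0.797 -0.38  -0.469]
6 132 [-4. -7.  0.] [ 6. -2. 49.] u [-0.754 -0.314 -0.578]
5 140 [-4. -7.  0.] [ 7. -3. 57.] u [-0.698 -0.239 -0.675]
4 148 [-4. -8.  0.] [ 8. -4. 65.] u [-0.633 -0.157 -0.758]
3 156 [-4. -8.  0.] [ 9. -5. 73.] u [-0.559 -0.069 -0.826]
```

Call:
move_arm(targets=[[[0,-2,-2,0,0,0,7],[0,-3,-4,0,1,0,14],[0,-3,-5,0,1,0,21],[0,-3,-5,0,1,0,28],[0,-3,-5,0,1,0,35],[0,-3,-5,0,1,0,42]]])

```text
clock: 33.5
tool_pos: [0.6403, 0.2583, 0.3317]
eef_rot: [-0.134, 0.763, -0.45, 0.445]
contact_force: [-0.5, 0.6, -1.1]
opening: 0.743
finger_force: 39.7
```

```bash
python3 -c "
from p import *
G=(.626,.27,.335)
rows2([(G,-35,11,d) for d in (126,140,155,170)])"
```

```text
[-1.506  1.399  1.395  1.849  0.137  0.295  0.885] [0.64  0.258 0.332] [-0.462  0.623 -1.098]
11 126 [-1.  1.  0.] [ 0. -1.  1.] u [-0.817 -0.344 -0.463]
11 140 [-1.  1.  0.] [ 0. -1. 15.] u [-0.754 -0.2   -0.626]
11 155 [-1.  1.  0.] [ 0. -1. 30.] u [-0.657 -0.018 -0.753]
11 170 [-1.  1.  0.] [-0. -1. 45.] u [-0.536  0.179 -0.825]
```

Call:
move_arm(targets=[[[0,0,0,0,0,0,8],[0,0,0,0,0,0,16],[0,0,0,0,0,0,24],[0,0,0,0,0,0,30],[0,0,0,0,0,0,21],[0,0,0,0,0,0,30],[0,0,0,0,0,0,21],[0,0,0,0,0,0,30],[0,0,0,0,0,0,30],[0,0,0,0,0,0,30]]])

```text
clock: 34.75
tool_pos: [0.6408, 0.2598, 0.3327]
eef_rot: [0.065, 0.771, -0.32, 0.546]
contact_force: [-1.0, 0.3, -1.3]
opening: 0.744
finger_force: 39.7
```

```bash
python3 -c "
from p import *
f=[]
for i in range(5): im=r.snapshot('wrist');f.append(r.get_state()['contact_force'])
print(np.mean(f,0),np.std(f,0));cv2.imwrite('pics/w8.png',im[:,:,::-1])
G=(.626,.27,.335)
rows2([(G,-35,11,d) for d in (155,126,84,60)])"
```

```text
[-0.102 -0.085 -1.696] [0.473 0.624 0.529]
[-1.509  1.434  1.45   1.846 -0.087  0.29   0.579] [0.641 0.261 0.333] [-0.481  0.245 -1.879]
11 155 [ 2. -0.  1.] [ 0. -0.  0.] u [-0.657 -0.018 -0.753]
11 126 [ 2. -0.  1.] [  0.  -0. -29.] u [-0.817 -0.344 -0.463]
11 84 [ 2. -0.  1.] [  0.  -0. -71.] u [-0.815 -0.555  0.167]
11 60 [ 2. -0.  1.] [  0.  -0. -95.] u [-0.689 -0.498  0.527]
```

```bash
python3 -c "
import cv2
g=cv2.cvtColor(cv2.imread('pics/w8.png'),cv2.COLOR_BGR2HSV)
for y in range(150,412,7):
    print(y,''.join('o' if g[y,x,2]<40 else ('b' if g[y,x,2]<225 else 'w') if g[y,x,1]>110 and 8<g[y,x,0]<30 else 'G' if g[y,x,1]>100 else ' .:-=+*%@'[::1][min(8,g[y,x,2]//29)] for x in range(180,470,4)))
"
```

```text
150 *************************************************************************
157 *************************************************************************
164 ***%*********************************************************************
171 *************************************************************************
178 *************************************************************************
185 *************************************************************************
192 *************************************************************************
199 *************************************************************************
206 *************************************************************************
213 *****************************+=----------==+*****************************
220 ***********************+------------------------=************************
227 ********************--------------------------------*********************
234 ******************--------------------------------:---=******************
241 ****************--::-----------------------------:---:--+****************
248 ****
[... 1163 characters left out ...]
53 .........................................................................
360 .........................................................................
367 .....................................................................:...
374 ..................................................................:::::::
381 ooooooo.=--:=+++==--::::.........................:::--===+++::-=:oooooooo
388 ooooooo**************+****++++++++++++++++++++++===+*************oooooooo
395 oooooo+**************++*******+++++++++++++++++====***************ooooooo
402 ooooo-****************+*****************+++++++===****************+oooooo
409 ooooo******************+****************++++++===******************:ooooo
```

Wrist image numbers show an empty interior with no black or brass. I'll unroll and take the cup back.

Call:
move_arm(targets=[[[0,0,0,0,0,0,-10],[0,0,0,0,0,0,-20],[0,0,0,0,0,0,-30],[0,0,0,0,0,0,-40],[0,0,0,0,0,0,-50],[0,0,0,0,0,0,-60],[0,0,0,0,0,0,-70],[0,0,0,0,0,0,-80],[0,0,0,0,0,0,-90],[0,0,0,0,0,0,-95]]])

```text
clock: 36.25
tool_pos: [0.6412, 0.2612, 0.3335]
eef_rot: [0.526, -0.568, 0.618, -0.134]
contact_force: [0.3, -0.5, -2.5]
opening: 0.745
finger_force: 39.7
```

```bash
python3 -c "
from p import *
rows2([((.60,.12,.35),-40,20,40),((.55,-.10,.34),-52,22,15),((.55,-.11,.25),-52,22,0)])"
```

```text
[-1.487  1.284  1.231  1.846  0.685  0.379  1.52 ] [0.641 0.261 0.333] [ 0.282 -0.466 -2.535]
20 40 [133.  52.  62.] [-10.  -2. -18.] u [-0.467 -0.386  0.796]
22 15 [319. 154. 146.] [-20.   2. -39.] u [-0.196 -0.138  0.971]
22 0 [282. 234. 170.] [-20.  -1. -54.] u [-0.  0.  1.]
```

Call:
move_arm(targets=[[[0,30,12,14,-2,0,-4],[0,80,31,37,-6,-1,-11],[0,133,52,62,-10,-2,-18],[0,180,77,83,-12,-1,-23],[0,226,103,104,-15,0,-28],[0,272,128,125,-17,1,-33],[0,319,154,146,-20,2,-39],[0,300,194,158,-20,0,-46],[0,282,234,170,-20,-1,-54],[0,282,234,170,-20,-1,-54]]])

```text
clock: 37.5
tool_pos: [0.5587, -0.1258, 0.2379]
eef_rot: [0.746, -0.365, 0.5, 0.246]
contact_force: [-0.3, -0.2, -0.4]
opening: 0.742
finger_force: 39.7
```

```bash
python3 -c "
from p import *
rows2([((.55,-.11,.15),-52,22,0),((.55,-.11,.064),-52,22,0)])"
```

```text
[-0.809  1.07   0.741  2.418  2.261  0.698  0.995] [ 0.559 -0.126  0.238] [-0.317 -0.249 -0.431]
22 0 [-88.  -3.  36.] [0. 0. 0.] u [-0.  0.  1.]
22 0 [-168.   -3.   68.] [0. 0. 0.] u [-0.  0.  1.]
```

Call:
move_arm(targets=[[[0,-40,-1,16,0,0,0],[0,-88,-3,36,0,0,0],[0,-125,-3,51,0,0,0],[0,-155,-3,63,0,0,0],[0,-166,-3,67,0,0,0],[0,-168,-3,68,0,0,0],[0,-170,-3,69,0,0,0],[0,-171,-3,69.5,0,0,0],[0,-171,-3,69.5,0,0,0]]])

```text
clock: 38.62
tool_pos: [0.5638, -0.122, 0.0574]
eef_rot: [0.744, -0.365, 0.504, 0.244]
contact_force: [0.0, -0.2, -0.2]
opening: 0.743
finger_force: 39.7
```

Call:
move_arm(targets=[[[0,-1,0,0.4,0,0,0],[0,-2,0,0.8,0,0,0],[0,-3,0,1.2,0,0,0],[0,-4,0,1.6,0,0,0],[0,-4,0,1.6,0,0,0]]])

```text
clock: 39.25
tool_pos: [0.5639, -0.1222, 0.0535]
eef_rot: [0.744, -0.364, 0.504, 0.244]
contact_force: [-0.8, 1.7, 3.7]
opening: 0.748
finger_force: 39.6
```

Touching down. Release and retreat along the tool, then go look into the drum.

Call:
move_arm(targets=[[[1,0,0,0,0,0,0],[1,0,0,0,0,0,0],[1,0,0,0,0,0,0],[1,0,0,-20,0,0,0],[1,0,0,-60,0,0,0],[1,0,0,-100,0,0,0],[1,40,0,-120,0,0,0],[1,90,0,-140,0,0,0],[1,140,0,-160,0,0,0],[1,190,0,-180,0,0,0]]])

```text
clock: 40.5
tool_pos: [0.5034, -0.0473, 0.2972]
eef_rot: [0.745, -0.365, 0.503, 0.244]
contact_force: [0.2, 0.5, 0.1]
opening: 1.001
finger_force: 0.0
```

```bash
python3 -c "
from p import *
rows2([((.50,.20,.38),-20,55,0),((.50,.20,.38),-20,45,0),((.48,.17,.38),0,60,0)],45)
for n in('side','scene'):
    m=r.snapshot(n)[:,:,::-1];cv2.imwrite(f'pics/{n}9.png',m);o=cv2.imread(f'pics/{n}0.png')
    # cup top ellipse + upright check: bright grey low-sat blob around the cup
    P=[proj(n,(.552,-.108,z)).round() for z in(0,.088)];print(n,'cup foot/rim px',P)
    # new small dark blobs on the bench
    d=((m.max(2)<45)&(o.max(2)>=60)).astype(np.uint8);d=cv2.morphologyEx(d,cv2.MORPH_OPEN,np.ones((3,3),np.uint8))
    k,l,s,c=cv2.connectedComponentsWithStats(d);print([(s[i,4],c[i].round().tolist()) for i in range(1,k) if s[i,4]>25])
"
```

```text
[-1.121  0.96   0.878  2.462  1.948  0.536  1.265] [ 0.503 -0.047  0.297] [0.179 0.506 0.131]
55 0 [  -9. -155. -199.] [ 25. -32. -20.] u [ 0.163 -0.059  0.985]
45 0 [  -6. -157. -198.] [ 27. -22. -18.] u [0. 0. 1.]
60 0 [  -6. -123. -192.] [ 40. -35. -35.] u [0.259 0.    0.966]
side cup foot/rim px [array([333., 267.]), array([335., 242.])]
[(np.int32(185), [118.0, 16.0]), (np.int32(320), [197.0, 58.0]), (np.int32(35), [260.0, 85.0]), (np.int32(704), [264.0, 107.0]), (np.int32(101), [242.0, 101.0]), (np.int32(193), [298.0, 110.0]), (np.int32(475), [313.0, 128.0]), (np.int32(40), [258.0, 130.0]), (np.int32(744), [263.0, 148.0])]
scene cup foot/rim px [array([324., 311.]), array([324., 286.])]
[(np.int32(2105), [597.0, 83.0]), (np.int32(30), [519.0, 157.0]), (np.int32(2800), [412.0, 208.0]), (np.int32(139), [456.0, 176.0]), (np.int32(41), [523.0, 177.0]), (np.int32(699), [547.0, 185.0]), (np.int32(383), [380.0, 190.0]), (np.int32(39), [402.0, 184.0]), (np.int32(51), [387.0, 340.0])]
```

Call:
move_arm(targets=[[[1,0,-15,-24,5,-4,-4],[1,0,-31,-48,10,-9,-9],[1,-2,-46,-72,15,-13,-13],[1,-3,-62,-96,20,-17,-17],[1,-4,-77,-120,25,-22,-22],[1,-5,-92,-144,30,-26,-26],[1,-6,-108,-168,35,-31,-31],[1,-6,-123,-192,40,-35,-35],[1,-6,-123,-192,40,-35,-35]]])

```text
clock: 41.72
tool_pos: [0.4951, 0.1334, 0.2999]
eef_rot: [0.953, -0.05, 0.294, 0.045]
contact_force: [-0.3, -1.7, 1.2]
opening: 1.003
finger_force: 0.0
```

```bash
python3 -c "
from p import *
s=r.get_state();print(s['q'],s['tool_pos'])
im=r.snapshot('wrist')[:,:,::-1].copy();cv2.imwrite('pics/w10.png',im)
c,R,t=cam('wrist')
def pw(X):
    k=R@X+t;th=np.arctan2(np.hypot(k[0],k[1]),k[2]);u=k[:2]/np.hypot(k[0],k[1])*th*c['fx'];return (u+[c['cx'],c['cy']]).round()
ax=-np.sin(np.radians(25))*xt+np.array([0,0,np.cos(np.radians(25))])
print('mouth',pw(mouth),'bottom',pw(mouth-.12*ax),'mid',pw(mouth-.065*ax))
ex=np.cross(yt,ax)
P=[pw(mouth+.078*(np.cos(t_)*yt+np.sin(t_)*ex)) for t_ in np.arange(0,6.3,.785)];P=np.array(P);print(P.min(0),P.max(0))
g=cv2.cvtColor(im,cv2.COLOR_BGR2HSV)
x0,y0=P.min(0).astype(int)-10;x1,y1=P.max(0).astype(int)+10
for y in range(max(0,y0),min(480,y1),5):
    print(y,''.join('o' if g[y,x,2]<40 else ('b' if g[y,x,2]<225 else 'w') if g[y,x,1]>110 and 8<g[y,x,0]<30 else 'G' if g[y,x,1]>100 else ' .:-=+*%@'[::1][min(8,g[y,x,2]//29)] for x in range(max(0,x0),min(640,x1),3)))
"
```

```text
[-1.076  0.431  0.668  2.33   1.604  0.124  2.516] [0.495 0.133 0.3  ]
mouth [161. 228.] bottom [183. 224.] mid [175. 225.]
[ 81. 139.] [251. 317.]
129 wwwwwwwwwbbb=GGGGGGGGGGGGGG++++++++++++GGGGGGGGGbwwwwwwwwwwwbbbb
134 wwwwwwwwwbb+GGGGGGGGG+++++=---::::::--=++*+++GGG=wwwwwbbbbbbbbbb
139 wwwwwwwwwbb+GGGGGG+++=-:::::::::::::::::::-=*++=-bbbb--G=bbbbbbb
144 wwwwwwwwbbbGGGG+++=::::::::::::::::::::::::::--=+=-GGGGGGGbbbbbb
149 wwwwwwwwbbwbG=+=:::::::::::::::::::::::::::::----=++-GGGG-bbbbbb
154 wwwwwwwbbbbb+=:::::::::::::::::::::::::::::::::-----++-GGG-bbbbb
159 wwwwwwwbbb*+-::::::::::::::::::GGGGGGGGGGG:::::::----=*=GGG=::-b
164 GGGGwwwwb+-::::::::::::::::-GGGGGGGGGGGGGGG::::::::----*+-GG:.:-
169 wwwwwwww+-:::::::::::::::GGGGGGGGGGGGGG:-----=---:::----+*=G::::
174 wwwwwwb+-:::::::::::::::GGGGGGGGGGG-=============---==---=*=G..:
179 wwwwGG+:::::::::::::::GGGGGGGGG-========================--+*-:..
184 GGGGG*-::::::::::::::::GGGG--=====================+*+=====-++-..
189 GGGG%=::::::::::::::::---========================+**+++=====+=..
194 GGGG+::::::::::::::::::-========================+**
[... 1107 characters left out ...]
====**-GGG
279 GGwwwG:==:::::::::::::::::::::ooooobboooo-:::::-bbb--====*+-GGGG
284 Gwwwwwww*+::::::::::::::::::::.oooooo::::.ooo..:::--====*+GGGGGG
289 GGwwwwwwww+=::::::::::::::::::::.oo::::ooooooooooo.--==*=GGGGGGG
294 bbbbbbwwwww*+::::::::::::::::::::::::oooooooooooooo-=*+=GGGGGGGG
299 ...............oo.:::::::::::::::::.ooooooooooooooo+*+GGGGGGGGGG
304 ..............oooo:::::::::::::::.ooooooooooooooooo=GGGGGGGGGGGG
309 ..........o.oooooo=+-:::::::::::ooooooooooooooooooo-GGGGGGGGGGGG
314 ..........oooooooobwG++=-:::::oooooooooooooooooooooGGGGGGGGGGGGG
319 ...oo...ooooooooooowwwwwG*++:oooooooooooooooooooooo.GGGGGGGGGGGG
324 ....oooooooobbbbboobwwwwwwbooooooooooooooooooooooooGGGGGGGGGGGG-
```

```bash
python3 -c "
import cv2
g=cv2.cvtColor(cv2.imread('pics/w10.png'),cv2.COLOR_BGR2HSV)
for y in range(238,293,2):
    print(y,''.join('b' if g[y,x,1]>110 and g[y,x,2]>55 and 5<g[y,x,0]<30 else ' .:-=+*%@'[min(8,g[y,x,2]//9)] if g[y,x,2]<72 else '@' for x in range(148,250)))
"
```

```text
238 @@@@@@@@@@@@@@@@@@@@@@@@@@@@@@@@@@@@@@@@@@@@@@@@@@@@@@@@@@@@@@@@@@@@@@@@@@@@@@@@@@@@@@@@@@@@@@@@@@@@@@
240 @@@@@@@@@@@@@@@@@@@@@@@@@@@@@@@@@@@@@@@@@@@@@@@@@@@@@@@@@@@@@@@@@@@@@@@@@@@@@@@@@@@@@@@@@@@@@@@@@@@@@@
242 @@@@@@@@@@@@@@@@@@@@@@@@@@@@@@@@@@@@@@@@@@@@@@@@@@@@@@@@@@@@@@@@@@@@@@@@@bb%++++*@@@@@@@@@@@@@@@@@@@@@
244 @@@@@@@@@@@@@@@@@@@@@@@@@@@@@@@@@@@@@@@@@@@@@@@@@@@@@@@@@@@@@@@@@@@@bbbbb+=-------=*@@@@@@@@@@@@@@@@@@
246 @@@@@@@@@@@@@@@@@@@@@@@@@@@@@@@@@@@@@@@@@@@@@@@@@@@@@@@@@@@@@@@@@@@@b%+======-----:-+%@@@@@@@@@@@@@@@@
248 @@@@@@@@@@@@@@@@@@@@@@@@@@@@@@@@@@@@@@@@@@@@@@@@@@@@@@@@@@@@@@@@@@@*===========----:-=%@@@@@@@@@@@@@@@
250 @@@@@@@@@@@@@@@@@@@@@@@@@@@@@@@@@@@@@@@@@@@@@@@@@@@@@@@@@@@@@@@@@@%===+++++====-----:-+@@@@@@@@@@@@@@@
252 @@@@@@@@@@@@@@@@@@@@@@@@@@@@@@@@@@@@@@@@@@@@@@@@@@@@@@@@@@@@@@@@@@%==+++*+++===-----:-+%@@@@@@@@@@@@@@
254 @@@@@@@@@@@@@@@@@@@@@@@@@@@@@@@@@@@@@@@@@@@@@@@@@@@@@@@@@@@@@@@@@@%====+++=====-----:-+%@@@@@@@@@@@@@@
256 @@@@@@@@@@@@%*++==+*%@@@@@@@@@@@@@@@@@@@@@@@@@@@@@@@@@@@%%@@@@@@@@@+==========-=---:-=%@@@@@@@@@@@@@@@
258 @@@@@@@@@%=-:::::::::-=*@@
[... 1195 characters left out ...]
@@@@@@@@@@@@@@@@@@@@@@@bbbbbbb@@@@@@@@@@@@@@@@@@@@@@@@@@@@
282 @@@@@@@@@@@%+-:::------:::::::::-++++==++*@@@@@@@@%%*++==*@@@@@@@@@@@@@@@@@@@@@@@@@@@@@@@@@@@@@@@@@@@@
284 @@@@@@@@@@@@*=-::--:-:-::::::::-*@@@@@@@@@@%**++====-----=+++*%%%%@@@@@@@@@@@@@@@@@@@@@@@@@@@@@@@@@@@@
286 @@@@@@@@@@@@@%+--:::::::::::::=*@@@@@@@@%*==-----------------------------+@@@@@@@@@@@@@@@@@@@@@@@@@@@@
288 @@@@@@@@@@@@@@@%+=-::::::---+*%@@@@@@@*+=--------------------------------+@@@@@@@@@@@@@@@@@@@@@@@@@@@@
290 @@@@@@@@@@@@@@@@@@%***+++**%@@@@@@@%*==----------------------------------=@@@@@@@@@@@@@@@@@@@@@@@@@@@@
292 @@@@@@@@@@@@@@@@@@@@@@@@@@@@@@@@@@*+=------=-------------:-------------:-=%@@@@@@@@@@@@@@@@@@@@@@@@@@@
```

Six balls are distinct in the drum, at wrist pixels (164,264), (170,281), (187,272), (205,267), (225,251) and (221,270). I'll check the cups, then hand in.

```bash
python3 -c "
from p import *
for n in('side','scene'):
    m=r.snapshot(n)[:,:,::-1].copy();cv2.imwrite(f'pics/{n}11.png',m);g=cv2.cvtColor(m,cv2.COLOR_BGR2HSV)
    k=cv2.inRange(g,(0,0,75),(180,60,255))
    c,l,s,ce=cv2.connectedComponentsWithStats(k)
    for name,X in(('cup',(.552,-.108)),('spare',(.474,-.197))):
        T=proj(n,(*X,.088));B=proj(n,(*X,0));q=((T+B)/2).astype(int);i=l[q[1],q[0]]
        print(n,name,'pred rim/foot',T.round(),B.round(),'blob',s[i] if i else None, cv2.minAreaRect(np.argwhere(l==i)[:,::-1].astype(np.float32)) if i else '')
s=r.get_state();print(s['clock'],s['contact_force'])
"
```

```text
side cup pred rim/foot [335. 242.] [333. 267.] blob [ 323  234   28   44 1020] ((336.5, 255.5), (43.0, 27.0), 90.0)
side spare pred rim/foot [307. 275.] [307. 299.] blob [ 291  264   31   46 1161] ((306.0, 286.5), (45.0, 30.0), 90.0)
scene cup pred rim/foot [324. 286.] [324. 311.] blob [ 302  239   34   84 2157] ((319.51068115234375, 280.3017883300781), (83.5295639038086, 30.30045509338379), 85.48600769042969)
scene spare pred rim/foot [316. 248.] [316. 273.] blob [ 302  239   34   84 2157] ((319.51068115234375, 280.3017883300781), (83.5295639038086, 30.30045509338379), 85.48600769042969)
41.875 [-0.59   0.336  0.737]
```

Both cups stand upright (tall, unrotated blobs at the predicted pixels), and the spare cup is where it was. Handing in.

```bash
python3 -c "
from plant import r
print(r.finish_job())"
```

```text
the job is handed in; nothing more can be done
None
```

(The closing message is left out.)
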